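# Chill a tumbler in the pedal cooler

### The job

Press the pedal on the front of the red cooler, slanting in under the towel rail, so that its lid rises all the way; then stand the steel tumbler and the blue freezer block upright side by side on the floor of the cooler, setting them down rather than dropping them. Then ease the pedal slowly back up, taking two seconds or more, until the lid is shut without slamming; work the lid only by its pedal and leave everything else on the table where it stands.

Things in the scene. Friction and masses are not known exactly. Their poses are not given: they have to be found in the camera images.
- cooler: Red plastic cooler, fixed: 200 mm deep (own x), 280 mm wide (y), rim 210 mm above the table. Origin: centre of its underside; x points from the pedal side (front) to the lid-hinge side (back), z up. In front a steel towel rail (12 mm round, 195 mm above the table, at x = -190 mm, y -80 to 80, an arm back to the cooler at each end) hangs over the pedal: slant in from the front beneath it.
- cooler_in (a point): Centre of the floor of the cooler's well, 68 mm above the table; axes as the cooler. The well is 164 mm (x) by 244 mm (y), centred here, with 18 mm walls rising to the rim, 142 mm above its floor.
- pedal_hinge (a point): Centre of the pedal's hinge line, on the cooler's front face 85 mm above the table; axes as the cooler. The pedal turns about the cooler's y.
- pedal_pad (a point): Middle (half-way through the thickness) of the pedal's black tread, 90 mm from the hinge line. The pedal is a white flat paddle 50 mm wide (cooler's y), 10 mm thick, its free end 115 mm from the hinge line. The pad is about 98 mm above the table with the pedal up, 58 mm with it down. Its underside is free; its two side edges can be pinched.
- pedal (a joint): Pedal angle: 0 = up (paddle sloping 0.15 rad upward away from the cooler, lid shut), 0.46 = fully down (sloping 0.31 rad downward, lid fully open). No return spring: it needs about 5 to 7 N at the pad to move either way and stays where it is left.
- lid (a joint): Lid angle about the cooler's back top edge: 0 = shut, about 1.65 rad = fully raised. Linked to the pedal (3.6 times the pedal angle), stays where it is left. Closing faster than 1.5 rad/s is slamming. The robot must not push the lid itself.
- lid_edge (a point): Middle of the front edge of the white lid (204 x 284 mm, 22 mm thick, hinged at the back): 222 mm above the table when shut, about 410 mm when fully raised behind the well.
- tumbler_center (a point): Centre, half-way up, of the closed stainless steel tumbler with a black cap, standing upright: 125 mm tall, 66 mm diameter from 50 mm up to 115 mm above its base, narrowing to 56 mm at the base. z up along it. Roughly 0.25 to 0.5 kg.
- block_center (a point): Centre, half-way up, of the blue plastic freezer block standing on its narrow end: 115 mm tall, 70 mm wide (own x), 32 mm thick (own y). z up. Roughly 0.3 to 0.55 kg.
- bowl: White ceramic bowl, empty, 140 mm across, 55 mm high; origin at its underside. Bystander.
- votive: Blue glass votive holder, 72 mm across, 70 mm high; origin at its underside. Bystander.
- spatula: Bamboo spatula, 280 mm long, lying flat. Bystander.
- sunscreen: Yellow plastic bottle with a white cap, 54 mm across, 150 mm tall; origin at its underside. Bystander.
- can: Plain aluminium drink can, 66 mm across, 115 mm tall; origin at its underside. Bystander: stays on the table.
- pot: Empty terracotta pot, 90 mm across, 75 mm high; origin at its underside. Bystander.
Not all that is in view belongs to the job. There is more than one size of the part that bears block_center; the job needs the middle-sized. Of the things shaped like the part that bears tumbler_center, the bare steel one is meant.

How it is judged (in metres and radians):
On the way, in this order (a step that is already met when the one before it is completed fails the run):
1. the lid is raised (over 1.4 rad) by the pedal (value of joint lid above 1.4 rad), for 0.2 s.
2. one of the tumbler and the freezer block stands upright on the cooler's floor, let go, the lid still raised (value of joint lid above 1.4 rad and ((x of tumbler_center in the frame of cooler between -0.08 and 0.08 m and y of tumbler_center in the frame of cooler between -0.12 and 0.12 m and z of tumbler_center in the frame of cooler between 0.1185 and 0.1405 m and angle between tumbler_center's own z axis and vertical below 0.2 rad and contact force between the fingers and tumbler below 0.2 N) or (x of block_center in the frame of cooler between -0.08 and 0.08 m and y of block_center in the frame of cooler between -0.12 and 0.12 m and z of block_center in the frame of cooler between 0.1135 and 0.1355 m and angle between block_center's own z axis and vertical below 0.2 rad and contact force between the fingers and block below 0.2 N))), for 0.2 s.
3. both stand upright on the cooler's floor, let go, the lid still raised (value of joint lid above 1.4 rad and x of tumbler_center in the frame of cooler between -0.08 and 0.08 m and y of tumbler_center in the frame of cooler between -0.12 and 0.12 m and z of tumbler_center in the frame of cooler between 0.1185 and 0.1405 m and angle between each of tumbler_center, block_center's own z axis and vertical below 0.2 rad and contact force between the fingers and tumbler below 0.2 N and x of block_center in the frame of cooler between -0.08 and 0.08 m and y of block_center in the frame of cooler between -0.12 and 0.12 m and z of block_center in the frame of cooler between 0.1135 and 0.1355 m and contact force between the fingers and block below 0.2 N), for 0.2 s.
4. the lid is eased shut (under 0.1 rad) (value of joint lid below 0.1 rad), for 0.2 s.
At the end, for the whole second after the job is handed in: The lid is shut (within 0.1 rad, pedal up), and the tumbler and the freezer block both stand upright (within 0.2 rad) on the floor of the cooler's well, let go and at rest (value of joint lid below 0.1 rad and x of tumbler_center in the frame of cooler between -0.08 and 0.08 m and y of tumbler_center in the frame of cooler between -0.12 and 0.12 m and z of tumbler_center in the frame of cooler between 0.1185 and 0.1405 m and angle between each of tumbler_center, block_center's own z axis and vertical below 0.2 rad and contact force between the fingers and tumbler below 0.2 N and x of block_center in the frame of cooler between -0.08 and 0.08 m and y of block_center in the frame of cooler between -0.12 and 0.12 m and z of block_center in the frame of cooler between 0.1135 and 0.1355 m and contact force between the fingers and block below 0.2 N and linear speed of each of tumbler, block below 0.03 m/s); the robot touches nothing.
It fails at once if the lid slams: it falls shut faster than 1.5 rad/s (velocity of joint lid below -1.5 rad/s).
It fails at once if the robot pushes the lid itself (contact force between any of the fingers, the arm and lid above 2 N).
It fails at once if the tumbler or the freezer block is dropped (falls freely, more than about 25 mm) ((linear speed of tumbler above 0.7 m/s and contact force between the fingers and tumbler below 0.01 N) or (linear speed of block above 0.7 m/s and contact force between the fingers and block below 0.01 N)).
It fails at once if a bystander (bowl, votive, spatula, bottle, can or pot) is moved by more than 30 mm (distance of any of bowl, votive, spatula, sunscreen, can, pot from where it was at the start of the episode above 0.03 m).
It also fails if it takes over 72 s, if anything falls off the work surface, if the arm or the gripper's body presses on something with over 40 N, if the wrist force passes 120 N, or if a joint passes its speed limit or range.

### The arm

A 6-joint arm with a two-finger parallel gripper is mounted at the origin on the work surface. World frame = base frame: x ahead of the robot, y to its left, z up, the work surface at z = 0. Lengths are in mm, angles in rad, forces in N, time in s.
With the tool pointing down it reaches from about 300 to 1000 mm from the base axis. Payload 5.1 kg.
Tool frame: the origin (TCP) lies between the finger pads; the fingertips stand 17 mm ahead of it and the grasp point (between the pads) lies 2 mm behind it; z points along the fingers, y is the direction in which the jaws open and shut (so a half turn about z gives the same grasp; the last joint's range is limited). The gripper opens to 95 mm and grips with 3 to 60 N. Pads are 20 mm wide; open, the fingers measure 119 mm over their backs; the gripper's body (75 mm by 180 mm) begins 59 mm behind the grasp point.
Start: joints at [1.22, 0.124, 1.65, -0, 1.367, -0.083], TCP at [172.018, 626.813, 203.956] pointing down, gripper open.
Joint ranges: [-2.61, 2.61], [-1.02, 2.33], [0.03, 2.71], [-1.35, 4.49], [0.32, 2.68], [-2.91, 2.91]. Speed limits (rad/s): [2.57, 2.57, 3.14, 3.14, 3.14, 3.14].

### API

Orientations are given as a 3x3 rotation matrix whose columns are the frame's x, y, z axes.
In Python, from workcell import status, viewer, job gives the robot as it stands.
- The arm moves only by the tool arm_command, never from a script. Its argument "plan" is a list of rows, each a list of 3 entries, a list of its own where there are three numbers: the opening, from 0 (shut) to 1 (fully open), then the shift along the tool's x, y, z in mm, then the turn, a rotation vector about the tool's x, y, z in degrees. A call has 1 to 20 rows; each row shifts and turns the commanded pose from where the row before left it, along the tool's axes as they then stand; what a row does not reach is not made up. A row lasts 1/8 s, in which the tool goes at most 62.5 mm and 10.7 degrees, less where a joint would pass 70% of its speed; a pose out of reach is approached as far as the arm can. A call is refused whole if a number of a shift passes 62.5 or a number of a turn 10.7, either way. A call with a gripper value outside its range is refused whole. The fingers move at their own pace and stop on an object; the grip force is fixed at half the most. Time passes only in rows, so rows that do not move let the fingers close. It gives the time, the measured TCP pose, the force and the opening at its end, in the units of the state.
- status.state(): the state, without advancing time (a new reading comes with each control period).
- viewer.camera(name): name is "side" or "top" or "wrist"; returns a dict with "frame" (400x640x3 uint8, red, green, blue), "K" (3x3 intrinsics, pixels), "k1" (the pictures are not rectified: a ray, as slopes to the right and down, at radius r is drawn at 1 + k1 r^2 times it, then the intrinsics apply), "R" (3x3) and "t" (3): a world point X has camera coordinates R X + t; the wrist camera has in their place "hand_eye" (4x4, takes a point from camera to tool coordinates, whose origin is the TCP and whose axes are the flange's). Camera axes: x right, y down, z forward; pixel columns grow to the right and rows downward; lengths in mm; the calibration is good to about 2 mm. A picture is of the moment at which its call begins: read the wrist's pose just before it. There is no depth.
- job.finish_job(): hands the job in, once; it reports no verdict.
The state is a dict: "time_s": time; "joint_pos": joint angles; "qvel": joint speeds; "joint_torque": joint torques, N m; "tool_pos": TCP position; "tool_rot": TCP orientation; "contact_force": force on the tool from outside, world axes, zero at the start; "torque": the same for the moment, N m; "gripper_width": opening from 0.0 (shut) to 1.0 (fully open).
Only numpy, scipy, OpenCV 4.12 (cv2) and the standard library are available. Lean on these libraries where they do the work, as an engineer would, in place of code of your own. Each camera call takes 0.05 s, during which the arm holds its last target.

## Working session

There is one attempt and no reset: what is moved stays moved. The work goes in short steps, Python scripts to look and compute and a tool call to move; the robot and the scene stay as the last step left them, time stands still between calls to the robot, and variables do not carry over. Pictures are saved under pics/ and viewed, and the job is handed in when it is done.

Besides the shell and the picture viewer there is one more tool, called after "Emit:" as name(argument=value, ...) on one line, values as JSON. arm_command: Moves the arm, as the interface text tells. Its arguments: {"type":"object","properties":{"plan":{"type":"array"}},"required":["plan"]}

```bash
ls; mkdir -p pics
python3 - <<'E'
from workcell import status, viewer
import cv2, json, numpy as np
np.set_printoptions(suppress=True,precision=3)
s=status.state()
print({k:np.round(v,3) for k,v in s.items()})
for n in ["side","top","wrist"]:
    c=viewer.camera(n)
    cv2.imwrite(f"pics/{n}0.png",c["frame"][:,:,::-1])
    print(n,[ (k,np.array(v)) for k,v in c.items() if k!="frame"])
E
```

```text
pics
{'time_s': np.float64(0.0), 'joint_pos': array([ 1.22 ,  0.124,  1.652, -0.   ,  1.368, -0.083]), 'qvel': array([-0.002, -0.   , -0.001,  0.   ,  0.   ,  0.   ]), 'joint_torque': array([ -0.   , -41.758, -35.994,   0.078,   0.049,  -0.   ]), 'tool_pos': array([171.805, 626.191, 202.714]), 'tool_rot': array([[-0.964,  0.265, -0.001],
       [ 0.265,  0.964, -0.002],
       [ 0.   , -0.002, -1.   ]]), 'contact_force': array([-0.027, -0.245, -0.745]), 'torque': array([0.002, 0.017, 0.073]), 'gripper_width': np.float64(0.997)}
side [('K', array([[418.666,   0.   , 311.62 ],
       [  0.   , 418.666, 195.929],
       [  0.   ,   0.   ,   1.   ]])), ('k1', array(0.03)), ('R', array([[ 0.891, -0.455, -0.013],
       [-0.359, -0.685, -0.634],
       [ 0.28 ,  0.569, -0.773]])), ('t', array([-490.705,  317.875, 1278.986]))]
top [('K', array([[491.634,   0.   , 324.104],
       [  0.   , 491.634, 190.199],
       [  0.   ,   0.   ,   1.   ]])), ('k1', array(-0.054)), ('R', array([[ 0.016, -1.   ,  0.017],
       [-0.995, -0.018, -0.095],
       [ 0.096, -0.015, -0.995]])), ('t', array([   6.712,  590.166, 1516.472]))]
wrist [('K', array([[293.598,   0.   , 315.074],
       [  0.   , 293.598, 197.852],
       [  0.   ,   0.   ,   1.   ]])), ('k1', array(-0.053)), ('hand_eye', array([[   0.001,   -0.97 ,   -0.242,   68.267],
       [   1.   ,    0.001,    0.   ,   -0.383],
       [  -0.   ,   -0.242,    0.97 , -181.111],
       [   0.   ,    0.   ,    0.   ,    1.   ]]))]
```

View pics/side0.png

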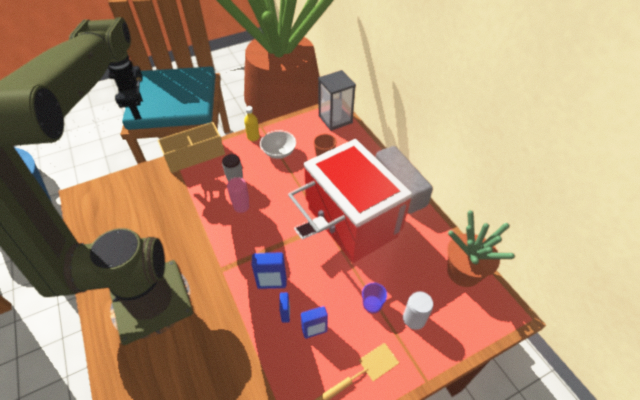

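View pics/top0.png

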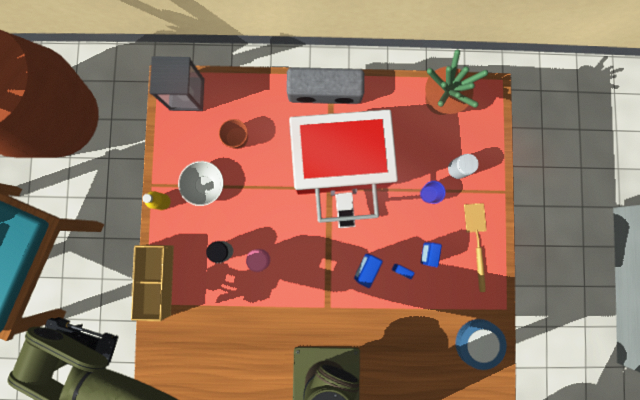

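View pics/wrist0.png

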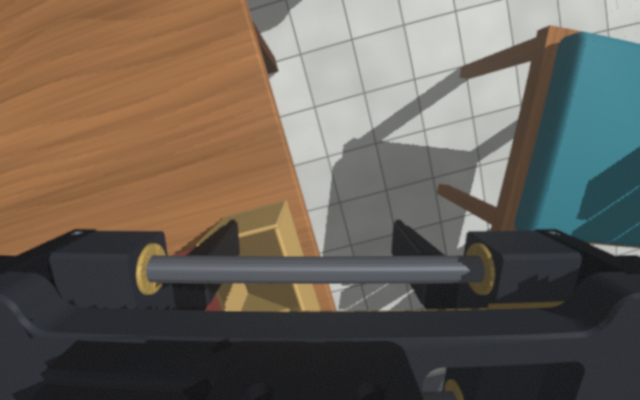

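```bash
cat > h.py <<'E'
import numpy as np, cv2
from workcell import status, viewer
np.set_printoptions(suppress=True,precision=2)
def cam(n):
    s=status.state(); c=viewer.camera(n)
    c={k:(np.array(v) if k!="frame" else v) for k,v in c.items()}
    if n=="wrist":
        H=c["hand_eye"];Rt=np.array(s["tool_rot"]);p=np.array(s["tool_pos"])
        Rw=Rt@H[:3,:3];o=Rt@H[:3,3]+p
        c["R"]=Rw.T;c["t"]=-Rw.T@o
    return c
def ray(c,uv):
    K=c["K"];d=np.array([(uv[0]-K[0,2])/K[0,0],(uv[1]-K[1,2])/K[1,1]])
    u=d.copy()
    for _ in range(20): u=d/(1+c["k1"]*(u@u))
    v=c["R"].T@np.array([u[0],u[1],1.]); o=-c["R"].T@c["t"]
    return o,v
def atz(c,uv,z):
    o,v=ray(c,uv); return o+v*(z-o[2])/v[2]
def proj(c,X):
    X=np.atleast_2d(X);q=X@c["R"].T+c["t"];u=q[:,:2]/q[:,2:]
    u=u*(1+c["k1"]*(u**2).sum(1,keepdims=True));return u*[c["K"][0,0],c["K"][1,1]]+[c["K"][0,2],c["K"][1,2]]
def crop(c,x0,y0,x1,y1,f,name):
    im=cv2.resize(c["frame"][y0:y1,x0:x1,::-1],None,fx=f,fy=f,interpolation=cv2.INTER_CUBIC)
    for x in range((x0+9)//10*10,x1,10):
        cv2.line(im,((x-x0)*f,0),((x-x0)*f,6),(0,255,255),1)
        if x%20==0: cv2.putText(im,str(x),((x-x0)*f,16),0,.4,(0,255,255),1)
    for y in range((y0+9)//10*10,y1,10):
        cv2.line(im,(0,(y-y0)*f),(6,(y-y0)*f),(0,255,255),1)
        if y%20==0: cv2.putText(im,str(y),(8,(y-y0)*f+4),0,.4,(0,255,255),1)
    cv2.imwrite("pics/"+name,im)
E
python3 - <<'E'
from h import *
c=cam("top"); crop(c,270,100,430,240,5,"t1.png"); crop(c,340,170,500,290,5,"t2.png"); crop(c,140,170,300,290,5,"t3.png")
c=cam("side"); crop(c,210,130,420,280,3,"s1.png")
crop(c,230,240,360,350,5,"s2.png")
E
```

```text
(no output)
```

View pics/t1.png

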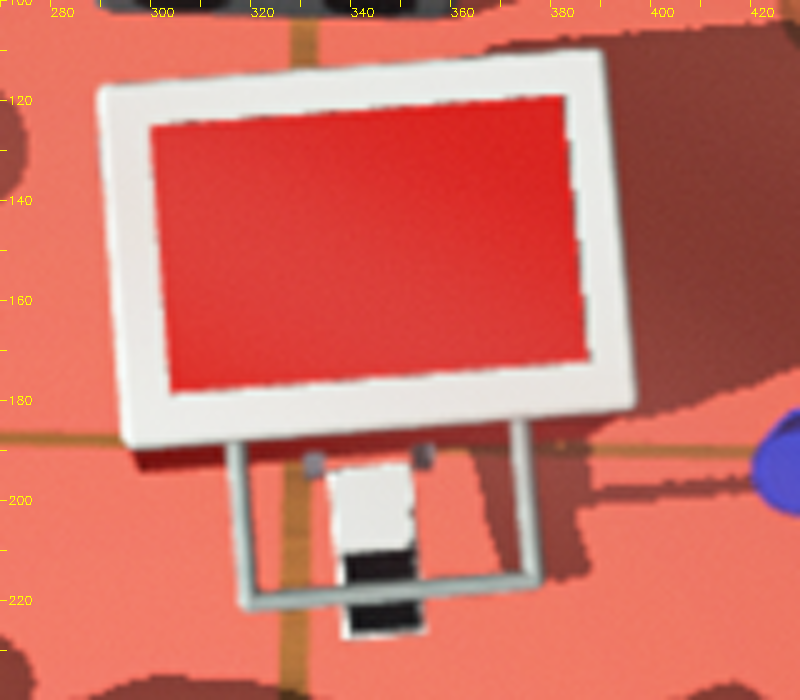

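View pics/t2.png

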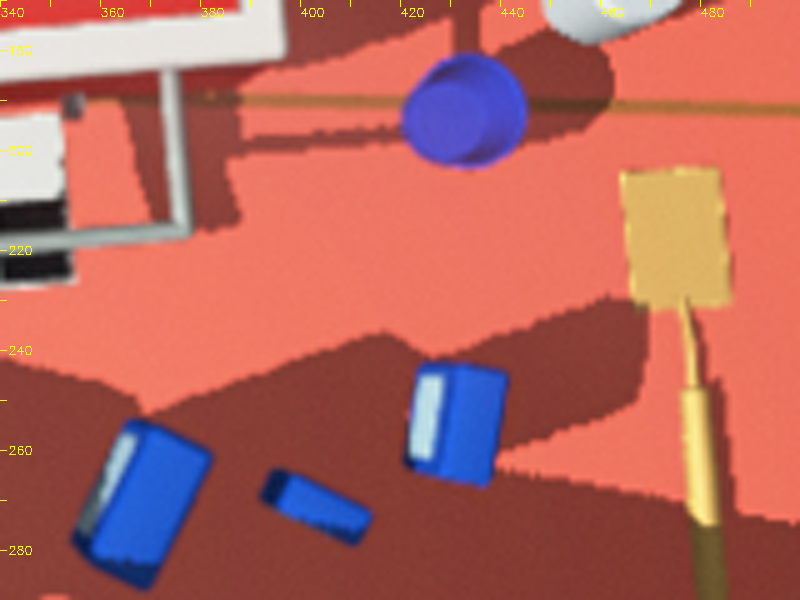

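View pics/t3.png

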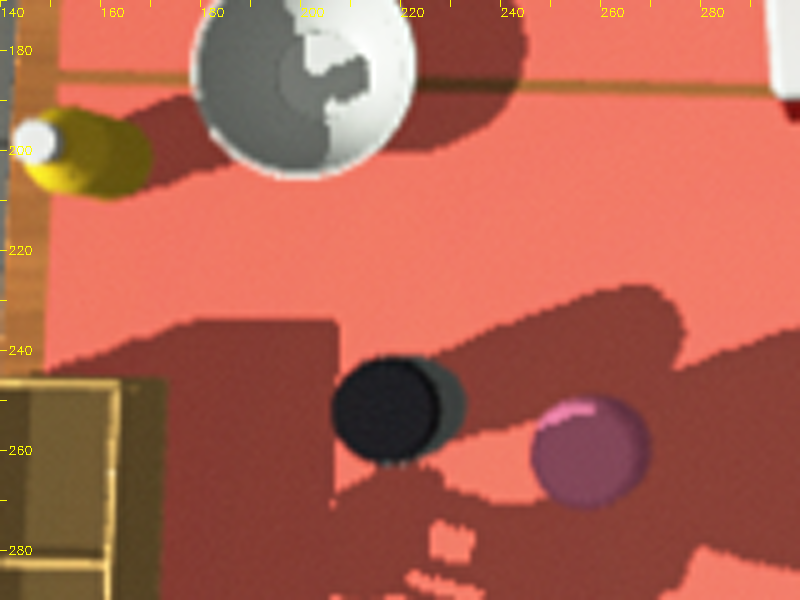

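View pics/s1.png

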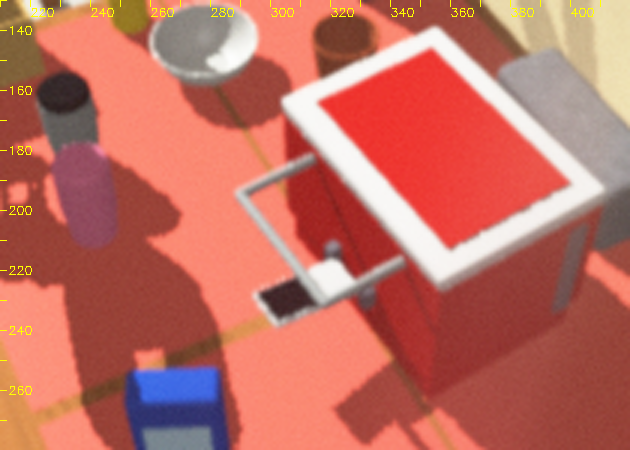

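View pics/s2.png

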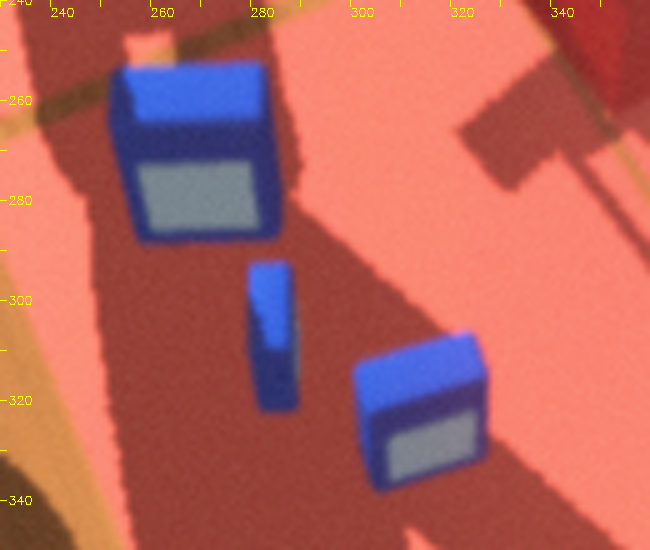

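Run:
```python
from h import *
c=cam("top"); s=cam("side")
for q in (c,s): print("cam centre",-q["R"].T@q["t"])
print("B top, z=115")
P=[atz(c,p,115) for p in [(429,242.5),(439,244.5),(435.5,267),(423,265)]]
print(np.array(P),[np.linalg.norm(P[i]-P[(i+1)%4]) for i in range(4)])
for z in (115,140):
  P=[atz(c,p,z) for p in [(367,254),(379.5,261.5),(369.5,288),(356,278)]]
  print("A",z,np.array(P),[np.linalg.norm(P[i]-P[(i+1)%4]) for i in range(4)])
print("C")
P=[atz(c,p,70) for p in [(397,265),(412,272),(409,278),(394,270)]]
print(np.array(P),[np.linalg.norm(P[i]-P[(i+1)%4]) for i in range(4)])
# side tops
for nm,pts,z in [("A",[(252,254),(280,252.5),(281.5,264),(255,265)],115),("A",[(252,254),(280,252.5),(281.5,264),(255,265)],140),("B",[(299,313),(322,306.5),(325,315.5),(302,322)],115)]:
  P=[atz(s,p,z) for p in pts]; print("side",nm,z,np.array(P),[np.linalg.norm(P[i]-P[(i+1)%4]) for i in range(4)])
print("bases side: A",atz(s,(256,288),0),atz(s,(284,287.5),0),"B",atz(s,(303.5,338),0),atz(s,(325,332),0))
print("lid corners top z222",*[atz(c,p,222) for p in [(290,117.5),(390.5,110),(396.5,181.5),(294.5,189)]])
print("lid side",*[atz(s,p,222) for p in [(301,163),(354,130),(407,192),(356,226)]])
print("pad corners top z~98",*[atz(c,p,z) for p,z in [((338.5,211),97),((352.5,209.5),97),((354,225.5),102),((339.5,227),102)]])
print("rail ",*[atz(c,p,195) for p in [(319,220.5),(377,216)]])
print("tumbler top c",atz(c,(215.5,252),125), "can",atz(c,(463,165),57),"votive",atz(c,(432,191),70),"bowl",atz(c,(201,182),55))
print("tumbler side top",atz(s,(231.5,159.5),125))
```

```text
cam centre [ 442.23   40.69 1565.51]
cam centre [ 193.54 -733.41 1184.19]
B top, z=115
[[ 432.   -294.22  115.  ]
 [ 426.52 -324.04  115.  ]
 [ 360.42 -313.46  115.  ]
 [ 365.82 -276.35  115.  ]] [np.float64(30.31142545924809), np.float64(66.94044602864176), np.float64(37.495517862323574), np.float64(68.54659359872997)]
A 115 [[ 395.72 -110.83  115.  ]
 [ 374.37 -147.81  115.  ]
 [ 297.06 -119.1   115.  ]
 [ 325.49  -79.27  115.  ]] [np.float64(42.69919508044211), np.float64(82.46810861978258), np.float64(48.93372877846309), np.float64(77.00565034261174)]
A 140 [[ 396.53 -108.22  140.  ]
 [ 375.54 -144.56  140.  ]
 [ 299.57 -116.34  140.  ]
 [ 327.5   -77.2   140.  ]] [np.float64(41.96325887004503), np.float64(81.04674067076328), np.float64(48.09033810447078), np.float64(75.67842985553835)]
C
[[ 362.46 -206.9    70.  ]
 [ 342.   -252.65   70.  ]
 [ 323.9  -243.56   70.  ]
 [ 347.33 -197.85   70.  ]] [np.float64(50.11114203151439), np.float64(20.2565397445383), np.float64(51.3652002081432), np.float64(17.628872682601738)]
side A 115 [[ 321.9   -62.69  115.  ]
 [ 397.79  -96.44  115.  
[... 654 characters left out ...]
.357028581192125)]
bases side: A [ 301.08 -110.32    0.  ] [ 378.83 -148.88    0.  ] B [ 362.62 -318.      0.  ] [ 425.36 -330.85    0.  ]
lid corners top z222 [773.06 118.19 222.  ] [ 800.47 -162.55  222.  ] [ 599.05 -179.61  222.  ] [573.18 101.14 222.  ]
lid side [573.04 111.16 222.  ] [801.07 166.43 222.  ] [ 800.06 -143.43  222.  ] [ 602.01 -179.74  222.  ]
pad corners top z~98 [521.63 -26.17  97.  ] [526.84 -68.04  97.  ] [478.98 -72.67 102.  ] [473.82 -29.57 102.  ]
rail  [488.93  32.26 195.  ] [ 504.18 -129.55  195.  ]
tumbler top c [394.45 331.22 125.  ] can [ 674.17 -415.8    57.  ] votive [ 589.44 -314.37   70.  ] bowl [605.98 397.97  55.  ]
tumbler side top [401.5  325.78 125.  ]
```

Emit:
arm_command(plan=[[1, [0, 0, 0], [0, 0, -10.4]], [1, [0, 0, 0], [0, 0, -10.3]], [1, [-10.2, -39, -1.5], [0, 0, 0]], [1, [-10.2, -39, -1.5], [0, 0, 0]], [1, [-10.2, -39, -1.5], [0, 0, 0]], [1, [-10.2, -39, -1.5], [0, 0, 0]], [1, [-10.2, -39, -1.5], [0, 0, 0]], [1, [-10.2, -39, -1.5], [0, 0, 0]], [1, [-10.2, -39, -1.5], [0, 0, 0]], [1, [-10.2, -39, -1.5], [0, 0, 0]], [1, [-10.2, -39, -1.5], [0, 0, 0]], [1, [-10.2, -39, -1.5], [0, 0, 0]], [1, [-10.2, -39, -1.5], [0, 0, 0]], [1, [-10.2, -39, -1.5], [0, 0, 0]], [1, [-10.2, -39, -1.5], [0, 0, 0]], [1, [-10.2, -39, -1.5], [0, 0, 0]], [1, [-10.2, -39, -1.5], [0, 0, 0]], [1, [-10.2, -39, -1.5], [0, 0, 0]], [1, [-10.2, -39, -1.5], [0, 0, 0]], [1, [-10.2, -39, -1.5], [0, 0, 0]]])

```text
time_s: 2.85
tool_pos: [420.6, -56.4, 231.2]
tool_rot: [[-0.996, -0.093, 0.001], [-0.093, 0.996, -0.0], [-0.001, -0.0, -1.0]]
contact_force: [-0.1, 1.0, -0.3]
gripper_width: 1.002
```

Emit:
arm_command(plan=[[1, [0, 0, 0], [0, -8, 0]], [1, [0, 0, 0], [0, -8, 0]], [1, [0, 0, 0], [0, -8, 0]], [1, [0, 0, 0], [0, -8, 0]]])

```text
time_s: 3.35
tool_pos: [420.6, -54.9, 231.7]
tool_rot: [[-0.841, -0.094, 0.532], [-0.08, 0.996, 0.049], [-0.534, -0.001, -0.845]]
contact_force: [-0.4, 1.0, 0.2]
gripper_width: 0.997
```

Run:
```python
from h import *
s=status.state();print(s["joint_pos"],s["tool_pos"],s["tool_rot"])
c=cam("wrist");cv2.imwrite("pics/w1.png",c["frame"][:,:,::-1])
c=cam("side");crop(c,180,130,390,280,3,"s3.png")
c=cam("top");crop(c,270,150,430,290,5,"t4.png")
```

```text
[-0.46 -0.89  2.42  0.32  1.13 -2.19] [420.55 -54.95 231.72] [[-0.84 -0.09  0.53]
 [-0.08  1.    0.05]
 [-0.53 -0.   -0.85]]
```

View pics/w1.png

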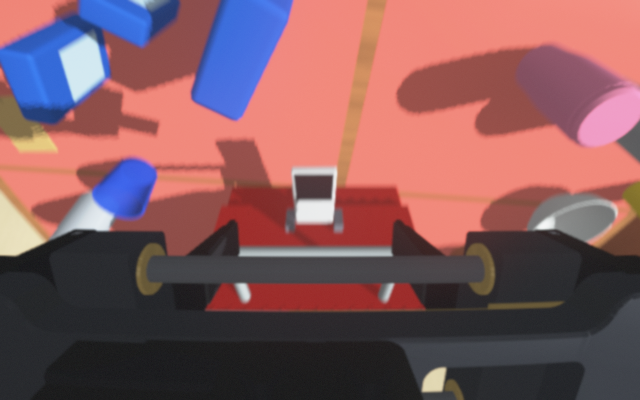

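View pics/s3.png

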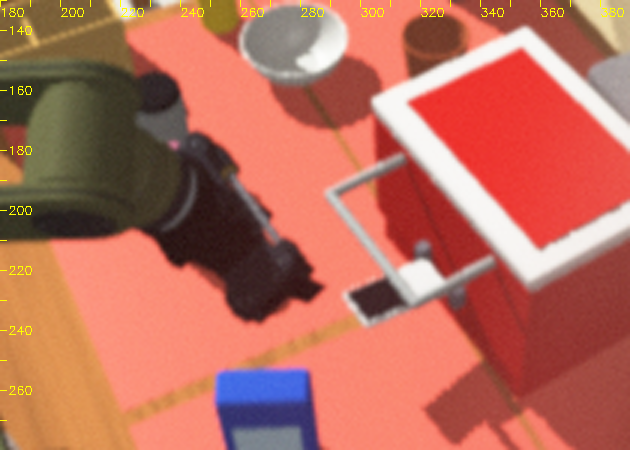

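View pics/t4.png

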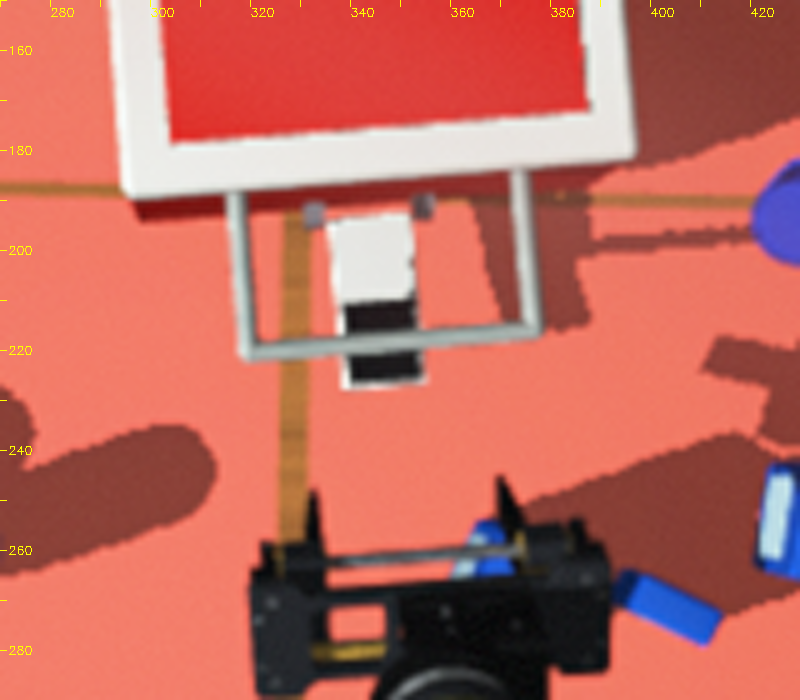

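Emit:
arm_command(plan=[[1, [14.4, 0, 20], [0, 0, 0]], [1, [0, 0, 30], [0, 0, 0]], [1, [0, 0, 30], [0, 0, 0]], [1, [0, 0, 20], [0, 0, 0]], [1, [0, 0, 0], [0, 0, 0]]])

```text
time_s: 4.12
tool_pos: [461.0, -50.3, 137.1]
tool_rot: [[-0.847, -0.095, 0.523], [-0.08, 0.995, 0.052], [-0.526, 0.002, -0.851]]
contact_force: [0.3, -0.2, 0.7]
gripper_width: 1.001
```

Run:
```python
from h import *
s=status.state();print(s["joint_pos"],s["tool_pos"])
c=cam("wrist");crop(c,200,120,440,320,3,"w2.png")
```

```text
[-0.39 -0.67  2.48  0.33  0.87 -2.21] [460.99 -50.34 137.09]
```

View pics/w2.png

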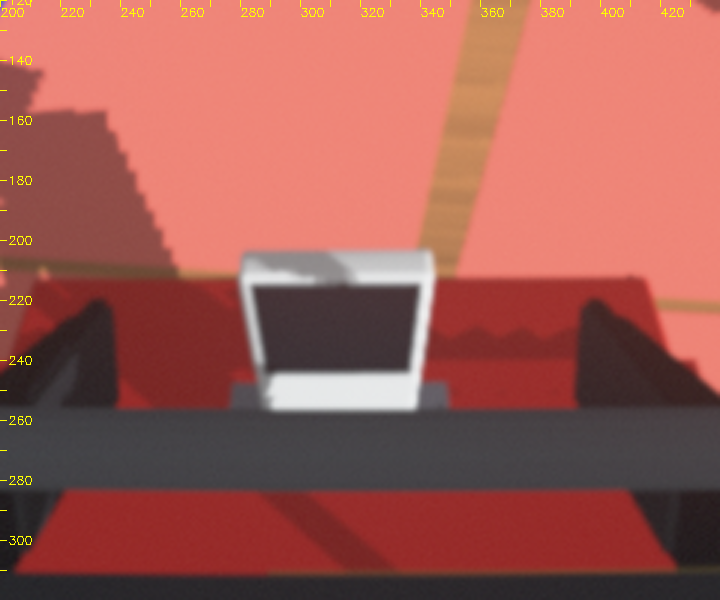

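Run:
```python
from h import *
c=cam("wrist")
y=.092;R=np.array([[np.cos(y),-np.sin(y)],[np.sin(y),np.cos(y)]])
def W(p): return np.r_[R@p[:2]+[686.4,-30.7],p[2]]
for nm,off in (("bottom",-5),("top",5)):
  for yy in (-25,25):
    x=-100-115*np.cos(.15)+off*np.sin(.15)*1; z=85+115*np.sin(.15)+off*np.cos(.15)
    print(nm,yy,proj(c,W([x,yy,z])))
print("cooler front bottom/top",[proj(c,W([-100,yy,z])) for yy in(-140,140) for z in (0,)])
```

```text
bottom -25 [[282.07 198.58]]
bottom 25 [[345.98 198.7 ]]
top -25 [[281.22 209.27]]
top 25 [[346.79 209.38]]
cooler front bottom/top [array([[206.4 , 205.82]]), array([[421.52, 206.2 ]])]
```

Emit:
arm_command(plan=[[1, [-1.5, -0.5, 20], [0, 0, 0]], [1, [-1.5, -0.5, 18], [0, 0, 0]], [0, [0, 0, 0], [0, 0, 0]], [0, [0, 0, 0], [0, 0, 0]], [0, [0, 0, 0], [0, 0, 0]], [0, [0, 0, 0], [0, 0, 0]]])

```text
time_s: 4.97
tool_pos: [483.8, -50.3, 108.7]
tool_rot: [[-0.844, -0.093, 0.529], [-0.079, 0.996, 0.049], [-0.531, -0.001, -0.847]]
contact_force: [0.1, -0.1, -0.4]
gripper_width: 0.637
```

Run:
```python
from h import *
s=status.state();print(s["joint_pos"],s["tool_pos"],s["gripper_width"],s["contact_force"])
c=cam("wrist");crop(c,200,120,440,320,3,"w3.png")
c=cam("side");crop(c,220,150,380,270,4,"s4.png")
```

```text
[-0.36 -0.56  2.46  0.35  0.75 -2.22] [483.83 -50.26 108.74] 0.6372584246541668 [ 0.12 -0.08 -0.4 ]
```

View pics/w3.png

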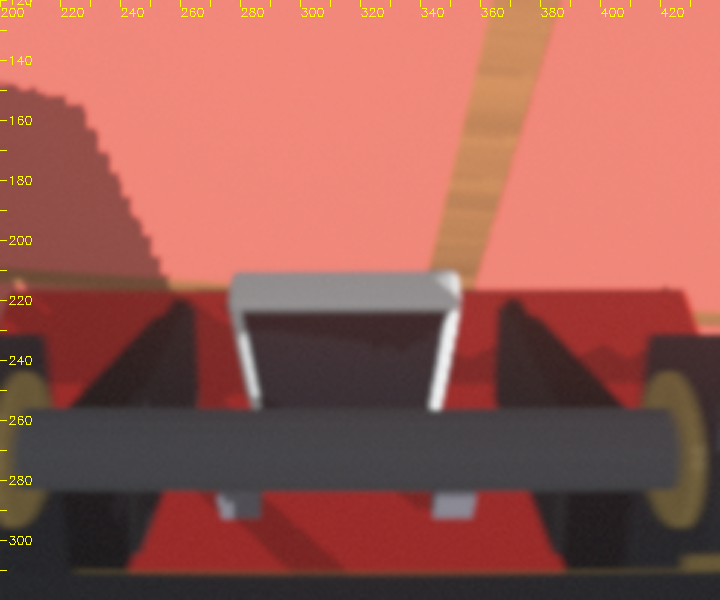

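View pics/s4.png

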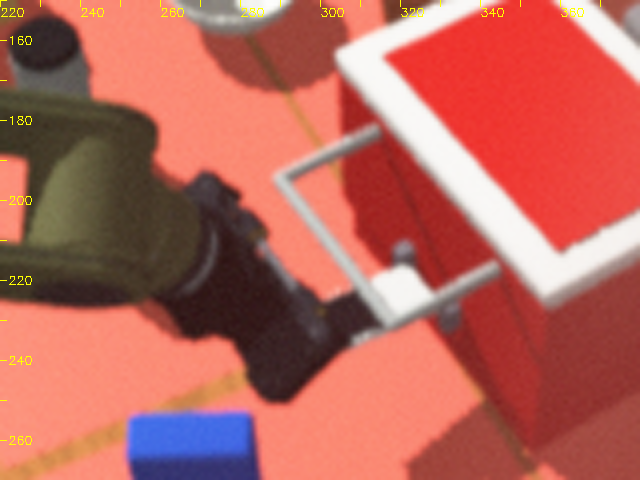

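Emit:
arm_command(plan=[[0, [0, 0, 0], [0, 0, 0]], [0, [0, 0, 0], [0, 0, 0]], [0, [0, 0, 0], [0, 0, 0]]])

```text
time_s: 5.45
tool_pos: [483.6, -50.0, 107.8]
tool_rot: [[-0.844, -0.093, 0.527], [-0.079, 0.996, 0.05], [-0.53, 0.0, -0.848]]
contact_force: [-0.3, 1.1, -0.2]
gripper_width: 0.234
```

Run:
```python
from h import *
s=status.state();print(s["joint_pos"],s["tool_pos"],s["gripper_width"],s["contact_force"],s["torque"])
c=cam("wrist");crop(c,200,120,440,320,3,"w4.png")
```

```text
[-0.36 -0.56  2.46  0.35  0.75 -2.22] [483.58 -50.02 107.8 ] 0.23407109945278676 [-0.29  1.05 -0.24] [-0.04  0.33 -0.02]
```

View pics/w4.png

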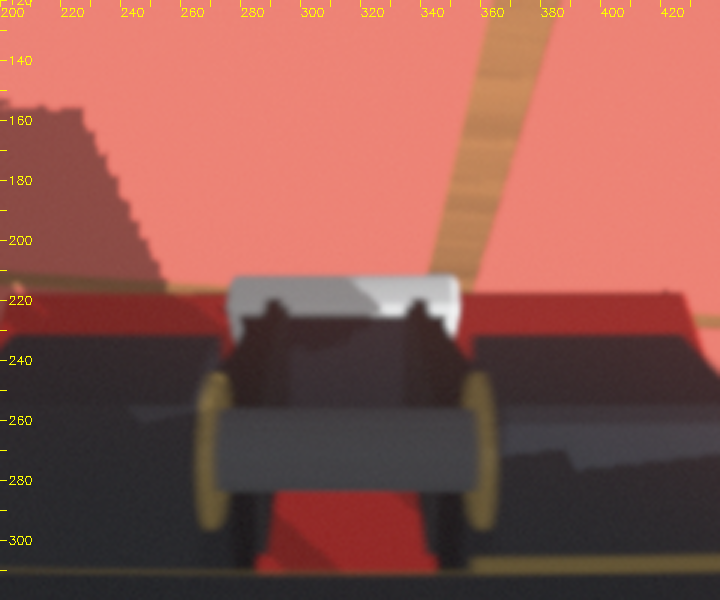

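Run:
```python
from h import *
c=cam("wrist"); s=status.state()
y=.092;R=np.array([[np.cos(y),-np.sin(y)],[np.sin(y),np.cos(y)]])
def W(p): return np.r_[R@p[:2]+[686.4,-30.7],p[2]]
for nm,off in (("bottom",-5),("top",5)):
  for yy in (-25,25):
    x=-100-115*np.cos(.15)+off*np.sin(.15)*1; z=85+115*np.sin(.15)+off*np.cos(.15)
    print(nm,yy,proj(c,W([x,yy,z])))
Rt=np.array(s["tool_rot"]);p=np.array(s["tool_pos"])
for x in(-10,10):
  print("tip",x,proj(c,p+Rt@[x,-11,17]),proj(c,p+Rt@[x,11,17]))
o=-c["R"].T@c["t"];print(o,s["gripper_width"])
```

```text
bottom -25 [[277.87 208.66]]
bottom 25 [[354.18 208.76]]
top -25 [[276.72 221.81]]
top 25 [[355.37 221.91]]
tip -10 [[299.78 236.41]] [[330.29 236.42]]
tip 10 [[299.42 209.77]] [[330.67 209.79]]
[330.41 -64.49 225.71] 0.1554357961749752
```

Run:
```python
from h import *
s=status.state();print(s["time_s"],s["tool_pos"],s["gripper_width"],s["contact_force"],s["torque"])
c=cam("wrist");crop(c,250,180,380,270,6,"w5.png")
c=cam("side");crop(c,250,180,350,250,8,"s5.png")
c=cam("top");crop(c,300,180,400,250,8,"t5.png")
s=status.state();print(s["time_s"],s["gripper_width"])
```

```text
5.55 [483.61 -50.04 107.84] 0.1554357961749752 [ 0.44 -0.61 -0.57] [-0.04  0.29 -0.01]
5.7 0.03475088300149219
```

View pics/w5.png

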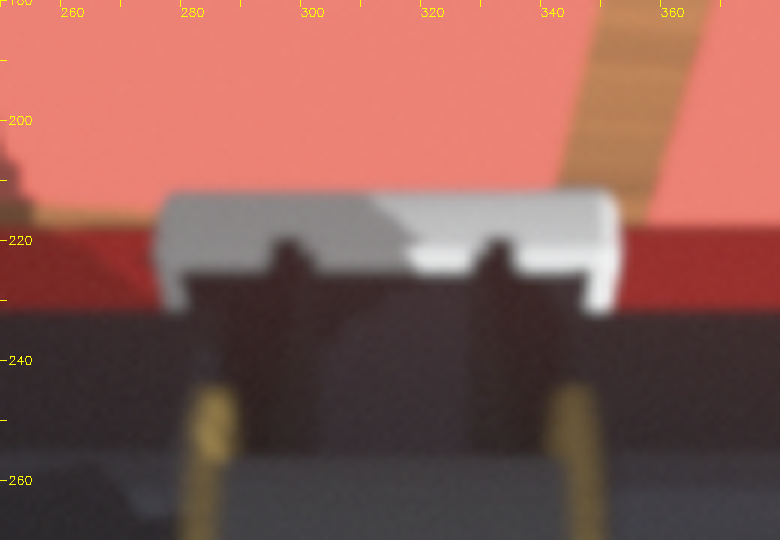

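View pics/s5.png

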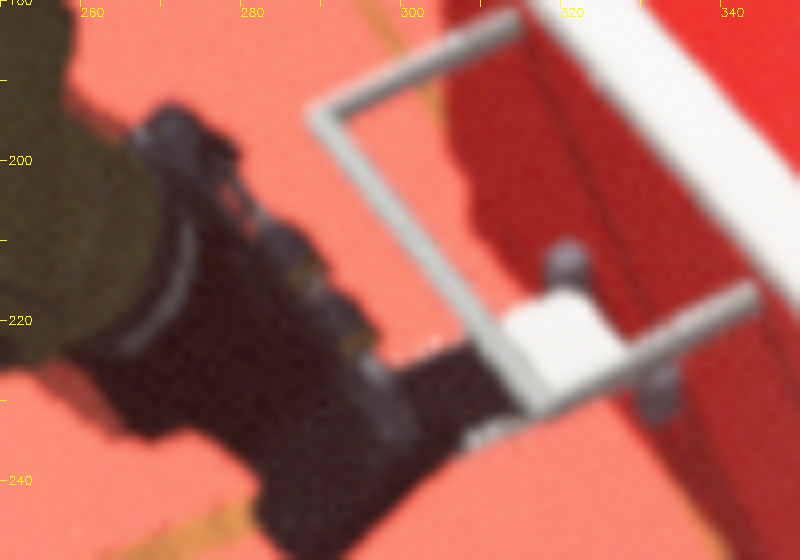

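View pics/t5.png

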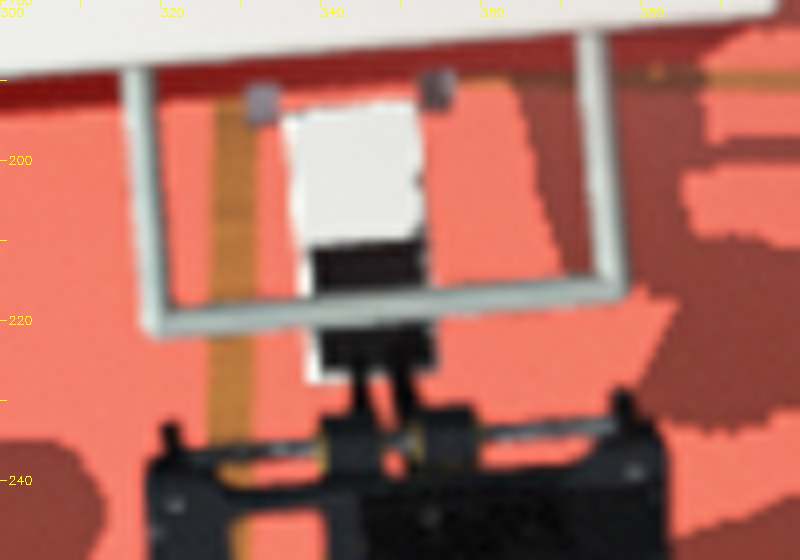

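Emit:
arm_command(plan=[[0, [2.65, 0, 4.25], [0, 0, 0]], [0, [0, 0, 0], [0, 0, 0]]])

```text
time_s: 5.95
tool_pos: [483.2, -49.9, 102.0]
tool_rot: [[-0.845, -0.093, 0.526], [-0.079, 0.996, 0.05], [-0.529, 0.001, -0.849]]
contact_force: [0.5, -0.8, -0.2]
gripper_width: 0.006
```

Run:
```python
from h import *
s=status.state();print(s["time_s"],s["tool_pos"],s["gripper_width"],s["contact_force"],s["torque"])
c=cam("wrist");crop(c,250,180,380,270,6,"w6.png")
```

```text
5.95 [483.17 -49.86 101.99] 0.005936057833670533 [ 0.45 -0.76 -0.19] [-0.02  0.34  0.06]
```

View pics/w6.png

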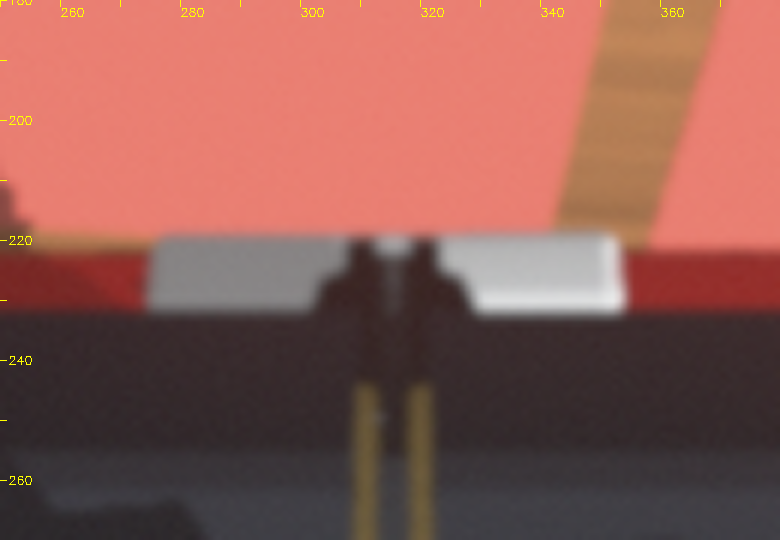

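Run:
```python
from h import *
s=status.state();Rt=np.array(s["tool_rot"]);p=np.array(s["tool_pos"])
ct=cam("top");cs=cam("side")
for z in (17,0,-20,-57):
  X=p+Rt@[0,0,z]; print(z,X,"top",proj(ct,X),"side",proj(cs,X))
crop(ct,310,190,390,250,10,"t6.png");crop(cs,270,200,340,250,10,"s6.png")
```

```text
17 [492.31 -49.1   87.91] top [[345.85 221.04]] side [[301.77 233.7 ]]
0 [483.36 -49.94 102.34] top [[346.39 223.9 ]] side [[299.17 232.39]]
-20 [472.82 -50.94 119.31] top [[347.05 227.34]] side [[296.04 230.82]]
-57 [453.32 -52.78 150.7 ] top [[348.3  233.93]] side [[290.03 227.8 ]]
```

View pics/t6.png

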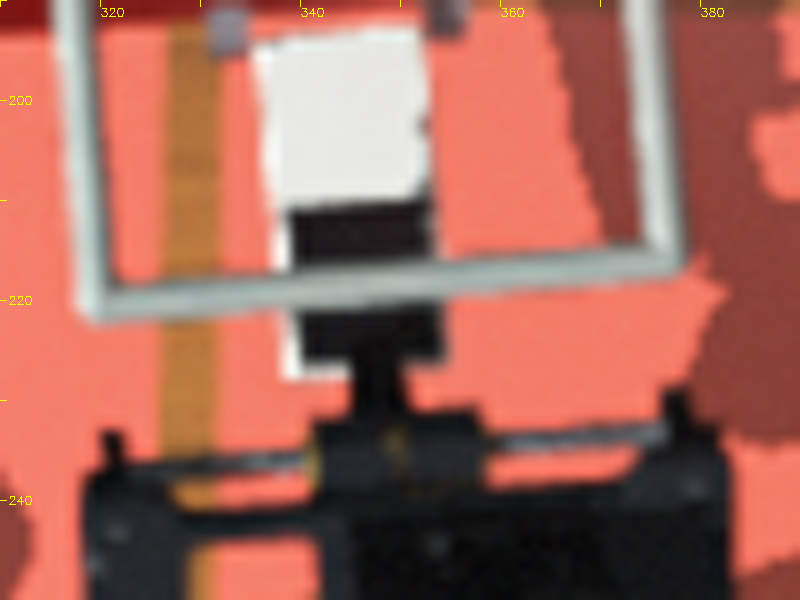

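View pics/s6.png

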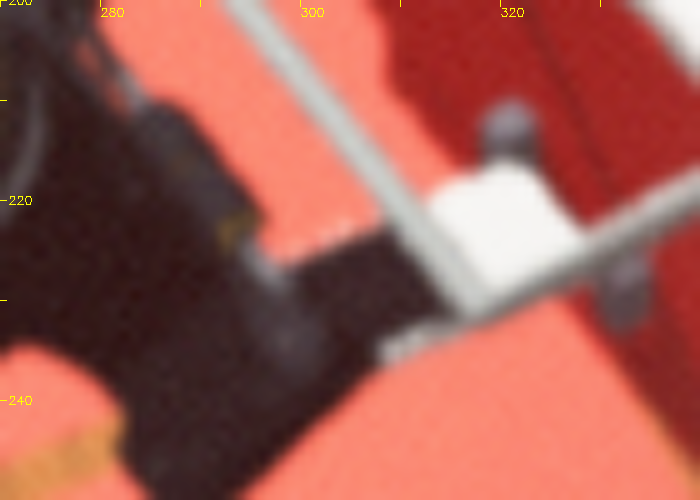

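Emit:
arm_command(plan=[[0.8, [0, 0, -12], [0, 0, 0]], [0.8, [0, 0, 0], [0, 0, 0]], [0.8, [0, 0, 0], [0, 0, 0]], [0.8, [0, 0, 0], [0, 0, 0]], [0.8, [0, 0, 0], [0, 0, 0]], [0.8, [-1, 0, 10], [0, 0, 0]], [0.8, [-1, 0, 10], [0, 0, 0]], [0.8, [0, 0, 9], [0, 0, 0]], [0.8, [0, 0, 0], [0, 0, 0]]])

```text
time_s: 7.22
tool_pos: [493.8, -48.7, 88.0]
tool_rot: [[-0.846, -0.094, 0.525], [-0.079, 0.996, 0.05], [-0.528, 0.001, -0.849]]
contact_force: [-0.6, 0.2, 0.0]
gripper_width: 0.796
```

Run:
```python
from h import *
s=status.state();print(s["time_s"],s["tool_pos"],s["joint_pos"],s["gripper_width"],s["contact_force"],s["torque"])
c=cam("wrist");crop(c,200,160,440,320,3,"w7.png")
c=cam("top");crop(c,310,190,390,250,10,"t7.png")
```

```text
7.225 [493.81 -48.66  87.95] [-0.35 -0.49  2.46  0.36  0.69 -2.24] 0.7960456928227326 [-0.6   0.23  0.01] [0.03 0.31 0.  ]
```

View pics/w7.png

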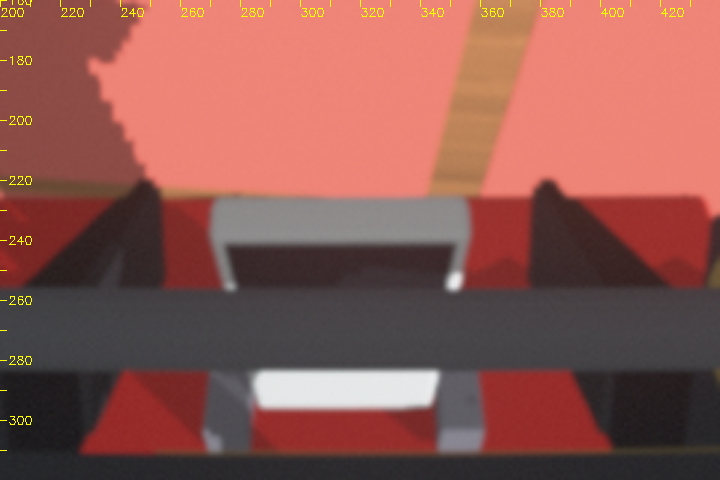

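View pics/t7.png

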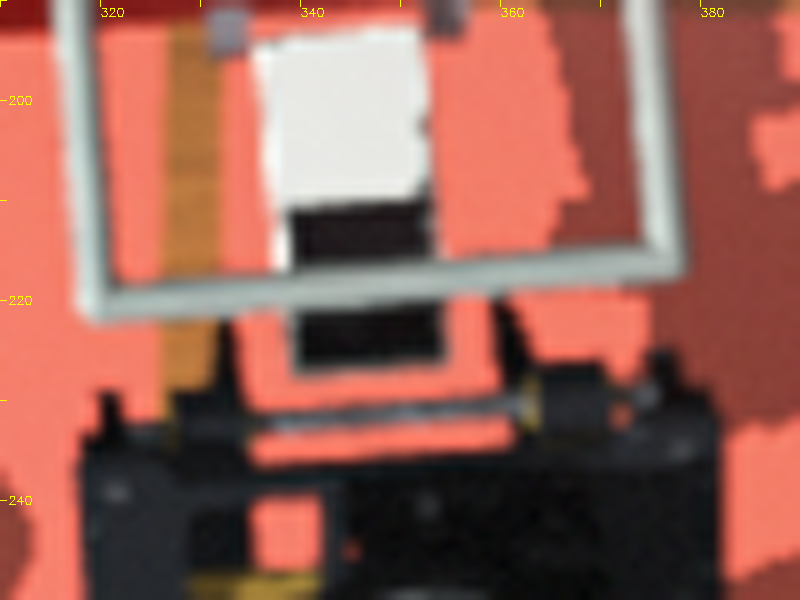

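Emit:
arm_command(plan=[[0, [0, 0, 0], [0, 0, 0]], [0, [0, 0, 0], [0, 0, 0]], [0, [0, 0, 0], [0, 0, 0]], [0, [0, 0, 0], [0, 0, 0]], [0, [0, 0, 0], [0, 0, 0]]])

```text
time_s: 7.95
tool_pos: [494.4, -49.6, 89.8]
tool_rot: [[-0.844, -0.093, 0.528], [-0.08, 0.996, 0.048], [-0.53, -0.001, -0.848]]
contact_force: [-2.1, -4.6, 2.0]
gripper_width: 0.521
```

Run:
```python
from h import *
s=status.state();print(s["time_s"],s["tool_pos"],s["joint_pos"],s["gripper_width"],s["contact_force"],s["torque"])
c=cam("wrist");crop(c,200,160,440,320,3,"w8.png")
```

```text
7.95 [494.44 -49.61  89.84] [-0.35 -0.49  2.46  0.36  0.69 -2.24] 0.5205637883585281 [-2.13 -4.55  2.05] [-0.63  0.5  -0.32]
```

View pics/w8.png

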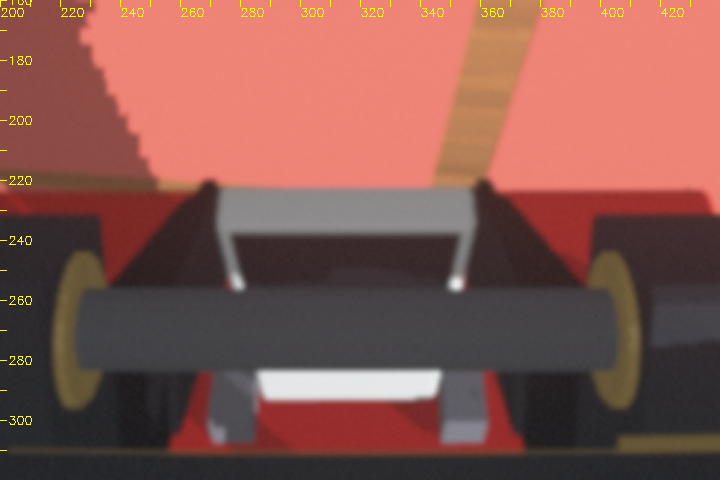

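```bash
cat > arc.py <<'E'
import numpy as np
# cooler-plane (x,z); tool pitch b below horizontal; tool x=(-sin b,-cos b), z=(cos b,-sin b)
def rows(phi0,phi1,b0,b1,N,r=103,g=-20,extra=0,x0=None):
    def pose(t):
        ph=phi0+(phi1-phi0)*t; b=np.radians(b0+(b1-b0)*t)
        G=np.array([-100-r*np.cos(ph),85+r*np.sin(ph)-extra*t])
        z=np.array([np.cos(b),-np.sin(b)]);x=np.array([-np.sin(b),-np.cos(b)])
        return G-g*z,x,z
    for i in range(N):
        p,x,z=pose(i/N);q,_,_=pose((i+1)/N);d=q-p
        print([round(d@x,2),0,round(d@z,2)],round((b1-b0)/N,2))
    print(pose(0)[0],pose(1)[0])
E
python3 -c "
from arc import *
rows(.15,-.31,58,66,10,extra=3)"
```

```text
[np.float64(3.44), 0, np.float64(3.92)] 0.8
[np.float64(3.21), 0, np.float64(4.1)] 0.8
[np.float64(2.97), 0, np.float64(4.26)] 0.8
[np.float64(2.72), 0, np.float64(4.4)] 0.8
[np.float64(2.47), 0, np.float64(4.54)] 0.8
[np.float64(2.2), 0, np.float64(4.65)] 0.8
[np.float64(1.93), 0, np.float64(4.75)] 0.8
[np.float64(1.66), 0, np.float64(4.84)] 0.8
[np.float64(1.38), 0, np.float64(4.91)] 0.8
[np.float64(1.09), 0, np.float64(4.96)] 0.8
[-191.24503574   83.43116572] [-189.95562484   32.30805129]
```

Emit:
arm_command(plan=[[0, [1.7, 0, 2.0], [0, 0.4, 0]], [0, [1.7, 0, 2.0], [0, 0.4, 0]], [0, [1.6, 0, 2.1], [0, 0.4, 0]], [0, [1.6, 0, 2.1], [0, 0.4, 0]], [0, [1.5, 0, 2.1], [0, 0.4, 0]], [0, [1.5, 0, 2.1], [0, 0.4, 0]], [0, [1.4, 0, 2.2], [0, 0.4, 0]], [0, [1.4, 0, 2.2], [0, 0.4, 0]]])

```text
time_s: 9.0
tool_pos: [493.4, -49.8, 70.6]
tool_rot: [[-0.871, -0.093, 0.482], [-0.082, 0.996, 0.044], [-0.484, -0.001, -0.875]]
contact_force: [-5.2, -2.7, 7.8]
gripper_width: 0.521
```

Run:
```python
from h import *
s=status.state();print(s["time_s"],s["tool_pos"],s["joint_pos"],s["gripper_width"],s["contact_force"],s["torque"])
c=cam("side");cv2.imwrite("pics/s9.png",c["frame"][:,:,::-1])
```

```text
9.0 [493.4  -49.77  70.58] [-0.33 -0.43  2.44  0.32  0.69 -2.2 ] 0.5214905470295095 [-5.21 -2.72  7.83] [-0.35  0.25 -0.14]
```

View pics/s9.png

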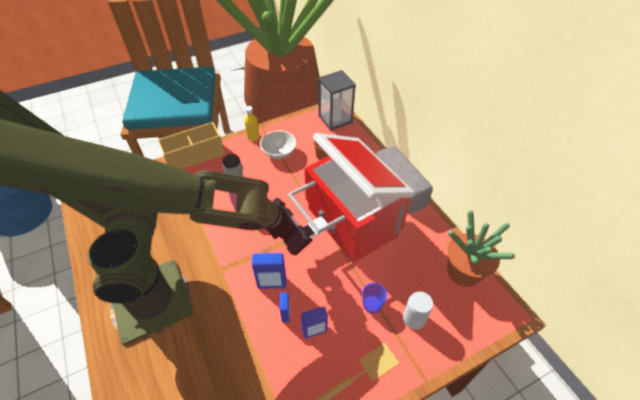

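Emit:
arm_command(plan=[[0, [1.2, 0, 2.3], [0, 0.4, 0]], [0, [1.2, 0, 2.3], [0, 0.4, 0]], [0, [1.1, 0, 2.3], [0, 0.4, 0]], [0, [1.1, 0, 2.3], [0, 0.4, 0]], [0, [1.0, 0, 2.4], [0, 0.4, 0]], [0, [1.0, 0, 2.4], [0, 0.4, 0]], [0, [0.8, 0, 2.4], [0, 0.4, 0]], [0, [0.8, 0, 2.4], [0, 0.4, 0]], [0, [0.7, 0, 2.4], [0, 0.4, 0]], [0, [0.7, 0, 2.4], [0, 0.4, 0]], [0, [0.5, 0, 2.4], [0, 0.4, 0]], [0, [0.5, 0, 2.4], [0, 0.4, 0]]])

```text
time_s: 10.55
tool_pos: [496.3, -49.5, 39.7]
tool_rot: [[-0.909, -0.093, 0.407], [-0.086, 0.996, 0.037], [-0.408, -0.001, -0.913]]
contact_force: [-4.1, -3.8, 5.1]
gripper_width: 0.522
```

Run:
```python
from h import *
s=status.state();print(s["time_s"],s["tool_pos"],s["joint_pos"],s["gripper_width"],s["contact_force"],s["torque"])
c=cam("side");cv2.imwrite("pics/s10.png",c["frame"][:,:,::-1])
```

```text
10.55 [496.33 -49.47  39.72] [-0.3  -0.31  2.4   0.25  0.68 -2.13] 0.5221170594285064 [-4.13 -3.83  5.08] [-0.49  0.32 -0.14]
```

View pics/s10.png

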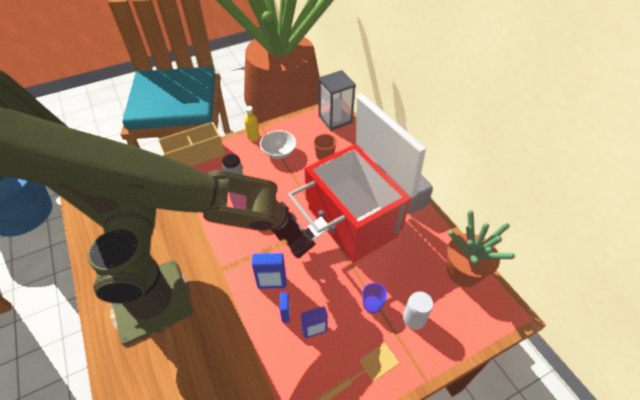

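Emit:
arm_command(plan=[[0, [0.9, 0, 1.8], [0, 0, 0]], [0, [0.9, 0, 1.8], [0, 0, 0]], [0, [0, 0, 0], [0, 0, 0]], [0, [0, 0, 0], [0, 0, 0]]])

```text
time_s: 11.1
tool_pos: [497.1, -49.5, 36.4]
tool_rot: [[-0.908, -0.093, 0.409], [-0.085, 0.996, 0.037], [-0.411, -0.001, -0.912]]
contact_force: [3.0, -2.6, 4.4]
gripper_width: 0.521
```

Run:
```python
from h import *
s=status.state();print(s["time_s"],s["tool_pos"],s["gripper_width"],s["contact_force"],s["torque"])
c=cam("side");crop(c,290,70,450,230,4,"s11.png")
y=.092;R=np.array([[np.cos(y),-np.sin(y)],[np.sin(y),np.cos(y)]])
for a in (1.4,1.5,1.6,1.65):
  P=[]
  for yy in (142,-142):
    for th in (0,22):
      x=102-204*np.cos(a)+th*np.sin(a); z=211+204*np.sin(a)+th*np.cos(a)
      P.append(np.r_[R@[x,yy]+[686.4,-30.7],z])
  print(a,proj(c,np.array(P)).tolist())
```

```text
11.1 [497.14 -49.46  36.35] 0.5212134959400163 [ 2.99 -2.58  4.41] [-0.2  -0.91 -0.02]
1.4 [[349.102161459517, 97.6520151769482], [355.1715178453243, 94.08137660759091], [413.4015054605122, 155.2498987554966], [420.10078702926984, 150.9555555263002]]
1.5 [[354.7466045739079, 94.6060902604723], [360.78984567711854, 91.63765661333905], [419.5829130916977, 151.52610348618742], [426.1431121301693, 147.83160179609658]]
1.6 [[360.33565408503193, 92.13293988565354], [366.26994276359, 89.79831119103997], [425.6012241817543, 148.37673327962983], [431.93091088184894, 145.3243241636195]]
1.65 [[363.085499852799, 91.11960929509098], [368.9355404638437, 89.11000399719224], [428.5229555218583, 147.02898977811907], [434.70528156409455, 144.3093660099092]]
```

View pics/s11.png

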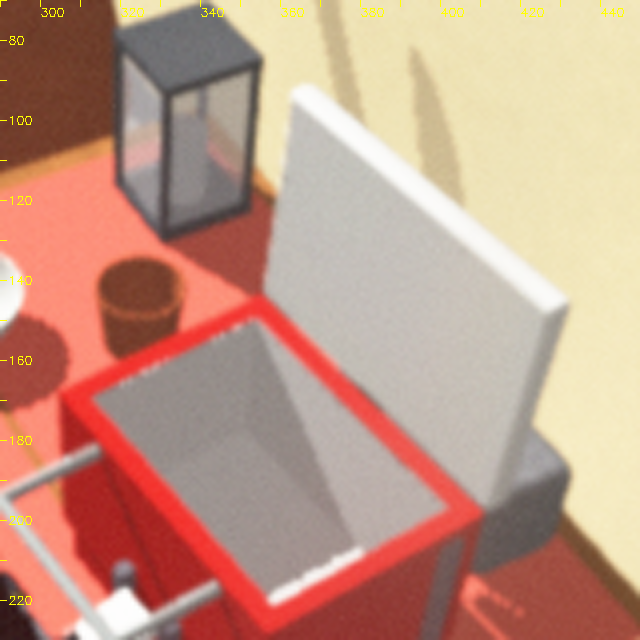

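Emit:
arm_command(plan=[[0.85, [0, 0, 0], [0, 0, 0]], [0.85, [0, 0, 0], [0, 0, 0]], [0.85, [0, 0, 0], [0, 0, 0]], [0.85, [0, 0, -15], [0, 0, 0]], [0.85, [0, 0, -35], [0, 0, 0]], [0.85, [0, 0, -45], [0, 0, 0]], [0.85, [0, 0, -45], [0, 0, 0]], [1, [0, 0, -45], [0, 8, 0]], [1, [0, 0, -30], [0, 8, 0]], [1, [0, 0, 0], [0, 8, 0]]])

```text
time_s: 12.4
tool_pos: [413.1, -57.3, 236.2]
tool_rot: [[-0.996, -0.093, 0.002], [-0.093, 0.996, -0.002], [-0.002, -0.003, -1.0]]
contact_force: [-1.0, -0.3, -0.4]
gripper_width: 0.998
```

Run:
```python
from h import *
s=status.state();print(s["time_s"],s["tool_pos"],s["tool_rot"],s["gripper_width"],s["contact_force"])
c=cam("side");crop(c,200,70,450,270,3,"s12.png")
```

```text
12.4 [413.11 -57.26 236.23] [[-1.   -0.09  0.  ]
 [-0.09  1.   -0.  ]
 [-0.   -0.   -1.  ]] 0.997705950745608 [-0.98 -0.27 -0.41]
```

View pics/s12.png

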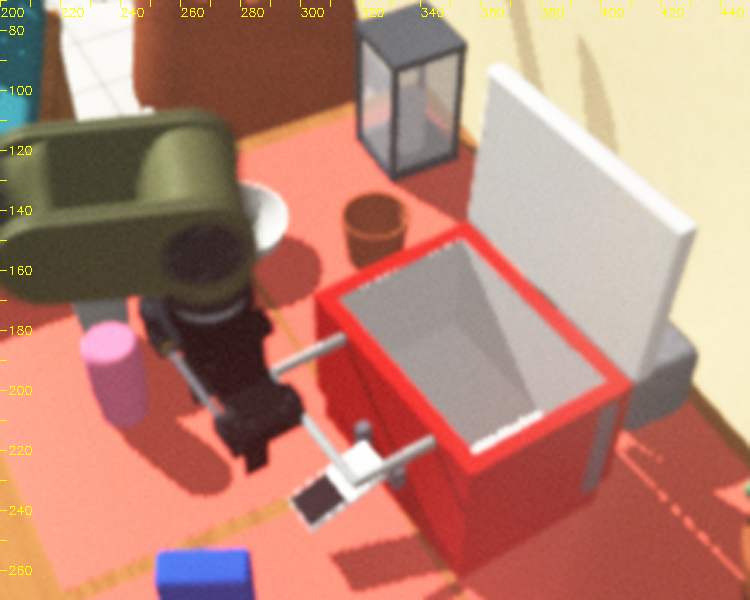

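Emit:
arm_command(plan=[[1, [5.3, -38.9, -3], [0, 0, 0]], [1, [5.3, -38.9, -3], [0, 0, 0]], [1, [5.3, -38.9, -3], [0, 0, 0]], [1, [5.3, -38.9, -3], [0, 0, 0]], [1, [5.3, -38.9, -3], [0, 0, 0]], [1, [5.3, -38.9, -3], [0, 0, 8]], [1, [0, 0, 0], [0, 0, 8]], [1, [0, 0, 0], [0, 0, 0]]])

```text
time_s: 13.45
tool_pos: [401.5, -291.9, 249.2]
tool_rot: [[-0.983, 0.184, -0.001], [0.184, 0.983, 0.002], [0.001, 0.001, -1.0]]
contact_force: [-0.5, -0.5, -0.3]
gripper_width: 1.0
```

Run:
```python
from h import *
s=status.state();print(s["time_s"],s["tool_pos"],s["tool_rot"],s["joint_pos"])
c=cam("wrist");cv2.imwrite("pics/w12.png",c["frame"][:,:,::-1])
crop(c,220,60,420,250,4,"w12c.png")
```

```text
13.45 [ 401.45 -291.94  249.18] [[-0.98  0.18 -0.  ]
 [ 0.18  0.98  0.  ]
 [ 0.    0.   -1.  ]] [-0.74 -0.25  1.93  0.    1.46 -2.12]
```

View pics/w12.png

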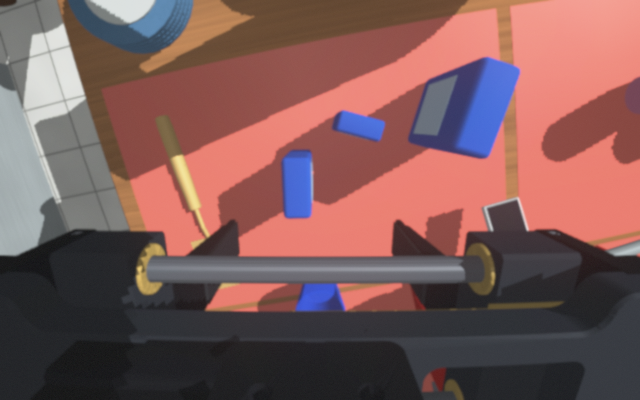

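View pics/w12c.png

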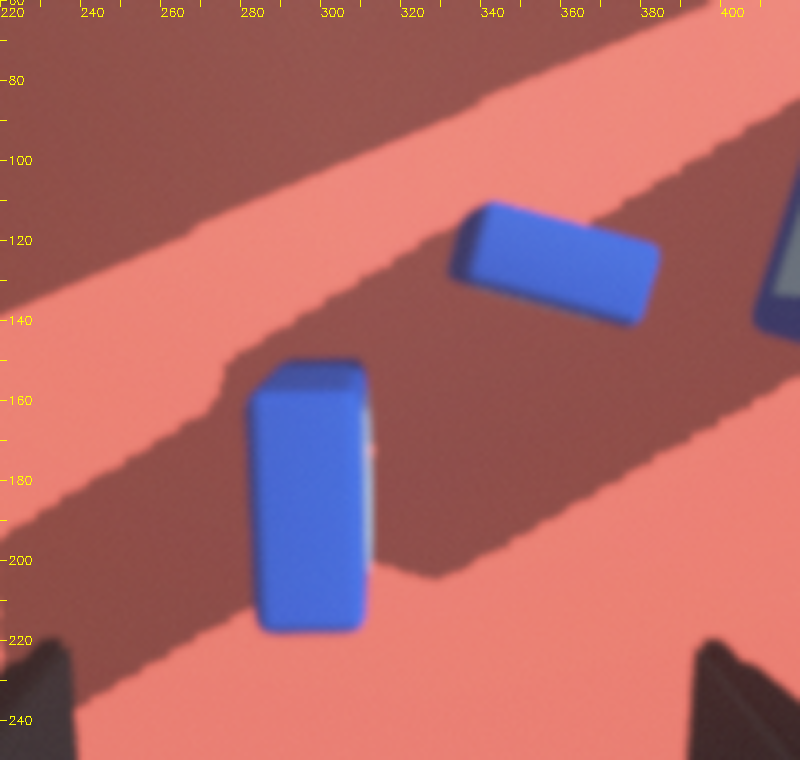

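Run:
```python
from h import *
c=cam("wrist")
P=np.array([atz(c,(220+u/4,60+v/4),115) for u,v in [(252,393),(366,390),(364,632),(260,632)]])
print(P,[np.linalg.norm(P[i]-P[(i+1)%4]) for i in range(4)],P.mean(0))
d=P[0]-P[3]+P[1]-P[2];print("yaw",np.arctan2(d[1],d[0])-np.pi)
# base: near bottom visible corner back
print(atz(c,(220+290/4,60+360/4),0),atz(c,(220+358/4,60+360/4),0))
s=status.state();Rt=np.array(s["tool_rot"]);print("tool-frame offset",Rt.T@(P.mean(0)-s["tool_pos"]))
```

```text
[[ 362.22 -319.52  115.  ]
 [ 367.03 -289.31  115.  ]
 [ 433.7  -302.41  115.  ]
 [ 428.37 -331.24  115.  ]] [np.float64(30.593890876677058), np.float64(67.95115230189268), np.float64(29.31009726796032), np.float64(67.17902186393471)] [ 397.83 -310.62  115.  ]
yaw -0.1847576565176854
[ 363.1  -317.95    0.  ] [ 367.62 -293.64    0.  ]
tool-frame offset [  0.36 -19.61 134.61]
```

Emit:
arm_command(plan=[[1, [0.4, -19.6, 20], [0, 0, 0]], [1, [0, 0, 40], [0, 0, 0]], [0.7, [0, 0, 40], [0, 0, 0]], [0.7, [0, 0, 35], [0, 0, 0]], [0.7, [0, 0, 24], [0, 0, 0]], [0.7, [0, 0, 0], [0, 0, 0]]])

```text
time_s: 14.3
tool_pos: [396.8, -309.3, 89.0]
tool_rot: [[-0.983, 0.183, -0.004], [0.183, 0.983, 0.004], [0.004, 0.003, -1.0]]
contact_force: [-0.4, 0.2, -0.5]
gripper_width: 0.712
```

Run:
```python
from h import *
s=status.state();print(s["time_s"],s["tool_pos"],s["gripper_width"],s["contact_force"])
c=cam("wrist");crop(c,200,120,440,320,3,"w13.png")
c=cam("side");crop(c,240,230,390,370,4,"s13.png")
```

```text
14.3 [ 396.85 -309.32   88.96] 0.7120203234472018 [-0.41  0.15 -0.48]
```

View pics/w13.png

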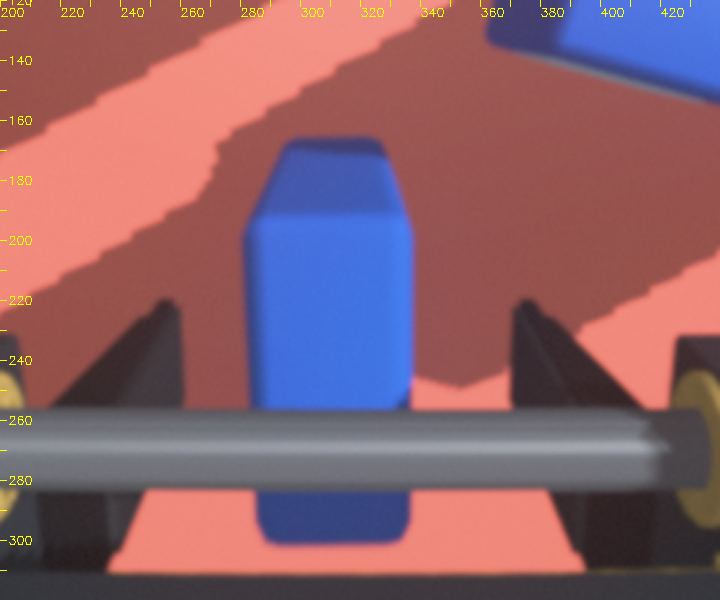

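View pics/s13.png

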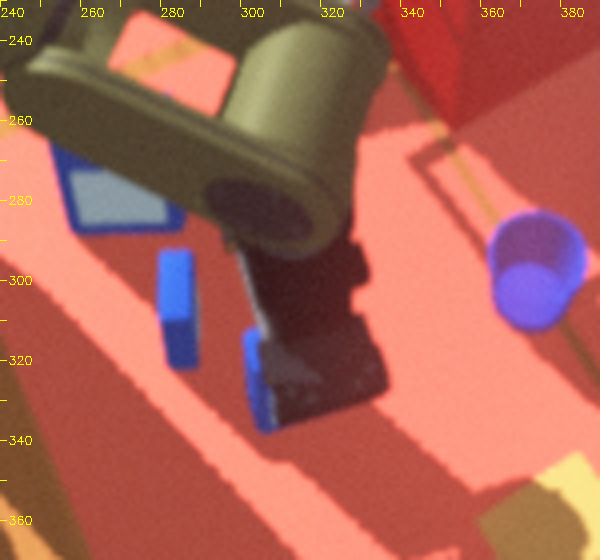

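Emit:
arm_command(plan=[[0.7, [0, -2, 4], [0, 0, 0]], [0, [0, 0, 0], [0, 0, 0]], [0, [0, 0, 0], [0, 0, 0]], [0, [0, 0, 0], [0, 0, 0]], [0, [0, 0, 0], [0, 0, 0]], [0, [0, 0, 0], [0, 0, 0]], [0, [0, 0, 0], [0, 0, 0]]])

```text
time_s: 15.28
tool_pos: [397.9, -313.2, 87.5]
tool_rot: [[-0.983, 0.185, 0.0], [0.185, 0.983, 0.0], [-0.0, 0.0, -1.0]]
contact_force: [0.0, -0.8, 0.4]
gripper_width: 0.333
```

Run:
```python
from h import *
s=status.state();print(s["time_s"],s["tool_pos"],s["gripper_width"],s["contact_force"])
c=cam("wrist");crop(c,200,120,440,320,3,"w14.png")
```

```text
15.275 [ 397.92 -313.24   87.45] 0.3325190343852151 [ 0.   -0.82  0.38]
```

View pics/w14.png

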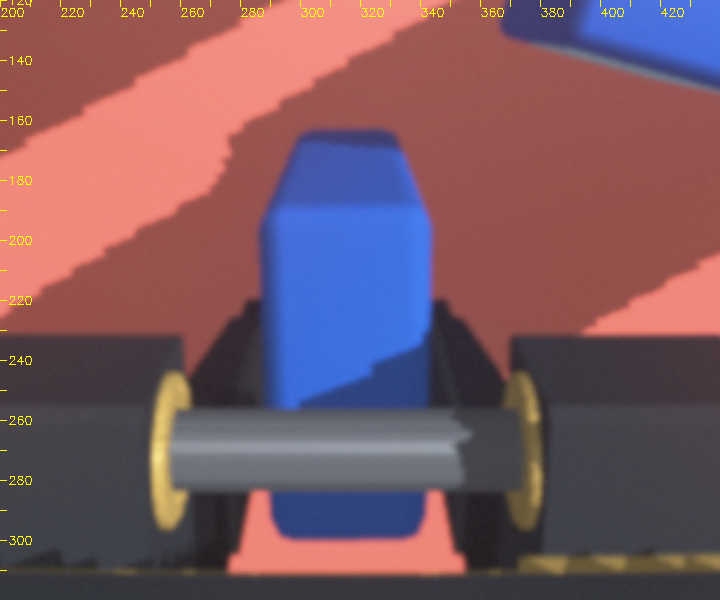

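Emit:
arm_command(plan=[[0, [0, 0, -15], [0, 0, 0]], [0, [0, 0, -30], [0, 0, 0]], [0, [0, 0, -40], [0, 0, 0]], [0, [0, 0, -40], [0, 0, 0]], [0, [0, 0, -40], [0, 0, 0]], [0, [0, 0, -40], [0, 0, 0]], [0, [0, 0, -25], [0, 0, 0]], [0, [-15, 16, -5], [0, 0, 0]], [0, [-25, 27.5, 0], [0, 0, 0]], [0, [-25, 27.5, 0], [0, 0, 0]], [0, [-25, 27.5, 0], [0, 0, 0]], [0, [-25, 27.5, 0], [0, 0, 0]], [0, [-25, 27.5, 0], [0, 0, 0]], [0, [-25, 27.5, 0], [0, 0, 0]], [0, [-25, 27.5, 0], [0, 0, 0]], [0, [-25, 27.5, 0], [0, 0, 0]], [0, [-20, 22, 0], [0, 0, 0]], [0, [-13, 15, 0], [0, 0, -5.3]], [0, [0, 0, 0], [0, 0, -5.3]], [0, [0, 0, 0], [0, 0, -5.3]]])

```text
time_s: 17.82
tool_pos: [691.6, -90.4, 321.1]
tool_rot: [[-0.995, -0.095, -0.003], [-0.095, 0.995, 0.0], [0.003, 0.001, -1.0]]
contact_force: [0.3, -1.0, -4.5]
gripper_width: 0.327
```

Run:
```python
from h import *
s=status.state();print(s["time_s"],s["tool_pos"],s["tool_rot"],s["gripper_width"],s["contact_force"],s["joint_pos"])
p=np.array(s["tool_pos"])[:2]-[686.4,-30.7];y=.092
print("cooler xy",np.cos(y)*p[0]+np.sin(y)*p[1],-np.sin(y)*p[0]+np.cos(y)*p[1])
c=cam("wrist");cv2.imwrite("pics/w15.png",c["frame"][:,:,::-1])
c=cam("side");crop(c,220,60,450,270,3,"s15.png")
```

```text
17.825 [691.62 -90.35 321.11] [[-1.  -0.1 -0. ]
 [-0.1  1.   0. ]
 [ 0.   0.  -1. ]] 0.3270915872923435 [ 0.28 -0.98 -4.48] [-0.21  0.19  1.39 -0.    1.57 -1.87]
cooler xy -0.2827080751188351 -59.87971128011033
```

View pics/w15.png

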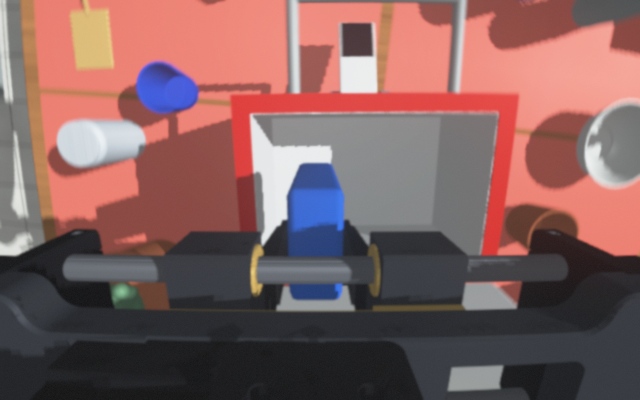

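View pics/s15.png

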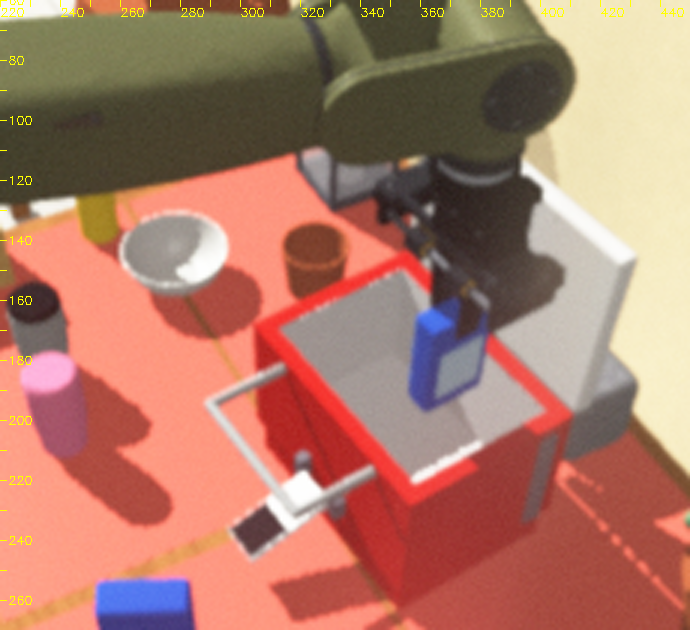

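Run:
```python
from h import *
c=cam("side");s=status.state();p=np.array(s["tool_pos"])
for h in (0,60,100,150,200,250,300):
  print(h,proj(c,p+[0,0,h]),proj(c,p+[80,7,h]))
```

```text
0 [[369.64 170.19]] [[392.21 159.02]]
60 [[371.76 154.96]] [[395.21 143.68]]
100 [[373.28 144.09]] [[397.34 132.73]]
150 [[375.3  129.59]] [[400.2  118.16]]
200 [[377.49 113.97]] [[403.27 102.48]]
250 [[379.86  97.09]] [[406.59  85.57]]
300 [[382.43  78.79]] [[410.2   67.26]]
```

Emit:
arm_command(plan=[[0, [4, 0, 20], [0, 0, 0]], [0, [4, 0, 30], [0, 0, 0]], [0, [0, 0, 35], [0, 0, 0]], [0, [0, 0, 35], [0, 0, 0]], [0, [0, 0, 25], [0, 0, 0]], [0, [0, 0, 13], [0, 0, 0]], [0, [0, 0, 0], [0, 0, 0]], [0, [0, 0, 2], [0, 0, 0]], [0, [0, 0, 1.5], [0, 0, 0]], [0, [0, 0, 0], [0, 0, 0]]])

```text
time_s: 19.23
tool_pos: [684.3, -91.5, 161.6]
tool_rot: [[-0.996, -0.092, 0.001], [-0.092, 0.996, -0.0], [-0.001, -0.0, -1.0]]
contact_force: [0.7, -0.8, -5.6]
gripper_width: 0.333
```

Run:
```python
from h import *
s=status.state();print(s["time_s"],s["tool_pos"],s["gripper_width"],s["contact_force"])
c=cam("side");crop(c,280,60,450,230,4,"s16.png")
```

```text
19.225 [684.34 -91.55 161.63] 0.3333865638192731 [ 0.68 -0.77 -5.57]
```

View pics/s16.png

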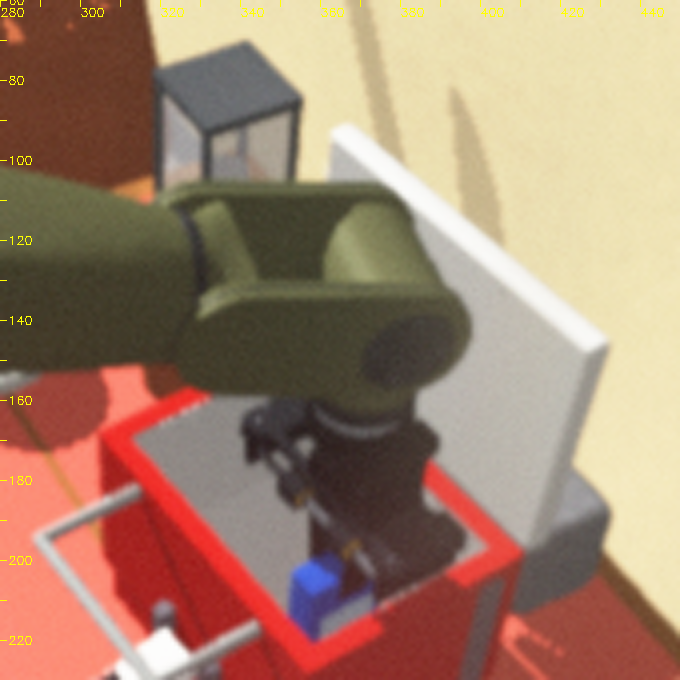

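Emit:
arm_command(plan=[[0, [0, 0, 1.5], [0, 0, 0]], [0, [0, 0, 1.5], [0, 0, 0]], [0, [0, 0, 1.5], [0, 0, 0]], [0, [0, 0, 0], [0, 0, 0]]])

```text
time_s: 19.77
tool_pos: [683.8, -91.5, 156.0]
tool_rot: [[-0.996, -0.092, -0.001], [-0.092, 0.996, 0.0], [0.001, 0.0, -1.0]]
contact_force: [-0.5, 0.2, -5.3]
gripper_width: 0.335
```

Emit:
arm_command(plan=[[0, [0, 0, 1.2], [0, 0, 0]], [0, [0, 0, 1], [0, 0, 0]], [0, [0, 0, 0], [0, 0, 0]]])

```text
time_s: 20.15
tool_pos: [684.3, -91.5, 155.6]
tool_rot: [[-0.996, -0.092, 0.001], [-0.092, 0.996, -0.0], [-0.001, -0.0, -1.0]]
contact_force: [-2.7, 1.0, 2.1]
gripper_width: 0.334
```

Emit:
arm_command(plan=[[0.55, [0, 0, 0], [0, 0, 0]], [0.6, [0, 0, 0], [0, 0, 0]], [0.6, [0, 0, 0], [0, 0, 0]], [0.6, [0, 0, -10], [0, 0, 0]], [0.6, [0, 0, -30], [0, 0, 0]], [0.6, [0, 0, -40], [0, 0, 0]], [0.6, [0, 0, -45], [0, 0, 0]], [0.6, [0, 0, -30], [0, 0, 0]]])

```text
time_s: 21.15
tool_pos: [684.7, -91.6, 313.2]
tool_rot: [[-0.996, -0.092, 0.004], [-0.092, 0.996, -0.001], [-0.004, -0.001, -1.0]]
contact_force: [0.6, 0.2, -0.6]
gripper_width: 0.601
```

Run:
```python
from h import *
s=status.state();print(s["time_s"],s["tool_pos"],s["gripper_width"],s["contact_force"])
c=cam("wrist");cv2.imwrite("pics/w17.png",c["frame"][:,:,::-1])
```

```text
21.15 [684.73 -91.65 313.24] 0.6007721245105644 [ 0.64  0.22 -0.6 ]
```

View pics/w17.png

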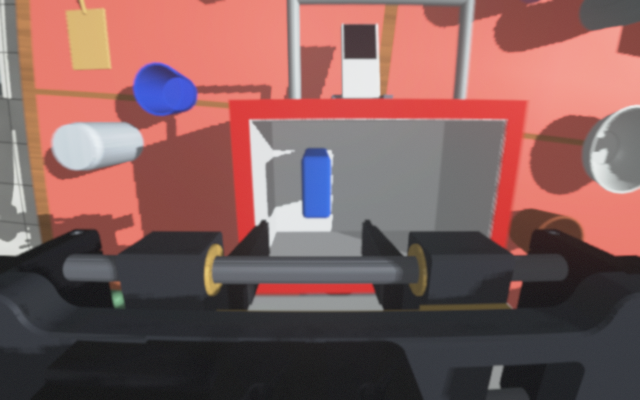

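Emit:
arm_command(plan=[[1, [10, 18, 0], [0, 0, 0]], [1, [20.5, 35.8, 0], [0, 0, 0]], [1, [20.5, 35.8, 0], [0, 0, 0]], [1, [20.5, 35.8, 0], [0, 0, 0]], [1, [20.5, 35.8, 0], [0, 0, 0]], [1, [20.5, 35.8, 0], [0, 0, 0]], [1, [20.5, 35.8, 0], [0, 0, 0]], [1, [20.5, 35.8, 5], [0, 0, 0]], [1, [20.5, 35.8, 10], [0, 0, 0]], [1, [20.5, 35.8, 10], [0, 0, 0]], [1, [20.5, 35.8, 10], [0, 0, 0]], [1, [20.5, 35.8, 10], [0, 0, 0]], [1, [10.5, 17.8, 5], [0, 0, 0]], [1, [0, 0, 0], [0, 0, 0]]])

```text
time_s: 22.95
tool_pos: [396.9, 314.0, 256.1]
tool_rot: [[-0.995, -0.095, -0.004], [-0.095, 0.995, -0.002], [0.004, -0.002, -1.0]]
contact_force: [0.2, -0.3, -0.6]
gripper_width: 1.001
```

Run:
```python
from h import *
s=status.state();print(s["time_s"],s["tool_pos"],s["tool_rot"],s["gripper_width"],s["joint_pos"])
c=cam("wrist");cv2.imwrite("pics/w18.png",c["frame"][:,:,::-1])
```

```text
22.95 [396.9  314.05 256.11] [[-1.   -0.09 -0.  ]
 [-0.09  1.   -0.  ]
 [ 0.   -0.   -1.  ]] 1.0014194729549681 [ 0.56 -0.22  1.9   0.    1.47 -1.1 ]
```

View pics/w18.png

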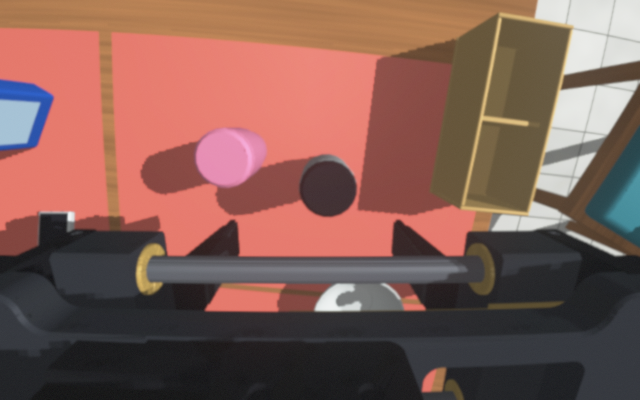

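Run:
```python
from h import *
c=cam("wrist");crop(c,180,100,420,240,3,"w18c.png")
```

```text
(no output)
```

View pics/w18c.png

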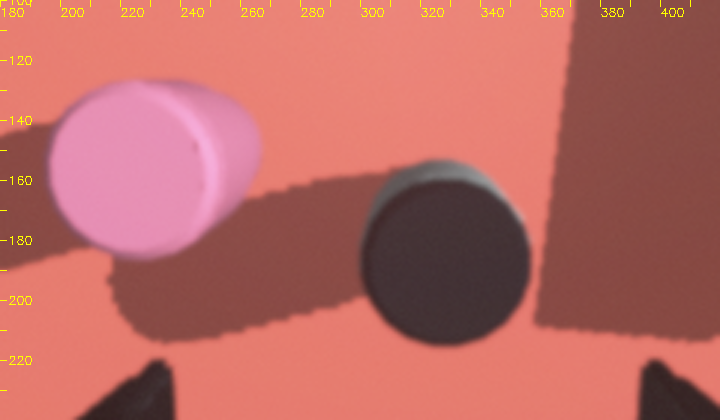

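Run:
```python
from h import *
c=cam("wrist");s=status.state();Rt=np.array(s["tool_rot"])
for n,p in (("t",(328.8,187.7)),("tl",(300.5,187.7)),("tr",(357,187.7)),("tt",(328.8,160)),("tb",(328.8,215.4)),("pink",(224.3,156.7))):
  X=atz(c,p,125); print(n,X,Rt.T@(X-s["tool_pos"]))
```

```text
t [395.43 327.86 125.  ] [  2.39  15.09 133.26]
tl [398.31 297.08 125.  ] [  2.33 -15.82 133.29]
tr [392.55 358.56 125.  ] [  2.45  45.93 133.24]
tt [365.36 324.72 125.  ] [ 32.62  14.72 133.3 ]
tb [426.9  331.15 125.  ] [-29.25  15.49 133.23]
pink [372.05 212.95 125.  ] [ 36.18 -97.21 133.39]
```

Emit:
arm_command(plan=[[1, [2.4, 15.1, 20], [0, 0, 0]], [1, [0, 0, 40], [0, 0, 0]], [1, [0, 0, 40], [0, 0, 0]], [1, [0, 0, 35], [0, 0, 0]], [1, [0, 0, 24], [0, 0, 0]], [1, [0, 0, 7], [0, 0, 0]], [1, [0, 0, 0], [0, 0, 0]]])

```text
time_s: 23.98
tool_pos: [395.7, 328.5, 92.6]
tool_rot: [[-0.996, -0.091, -0.001], [-0.091, 0.996, -0.001], [0.001, -0.0, -1.0]]
contact_force: [0.3, 0.5, -0.7]
gripper_width: 1.0
```

Run:
```python
from h import *
s=status.state();print(s["time_s"],s["tool_pos"],s["gripper_width"],s["contact_force"])
c=cam("wrist");crop(c,200,120,440,320,3,"w19.png")
```

```text
23.975 [395.73 328.49  92.57] 0.9996429822573811 [ 0.3   0.47 -0.68]
```

View pics/w19.png

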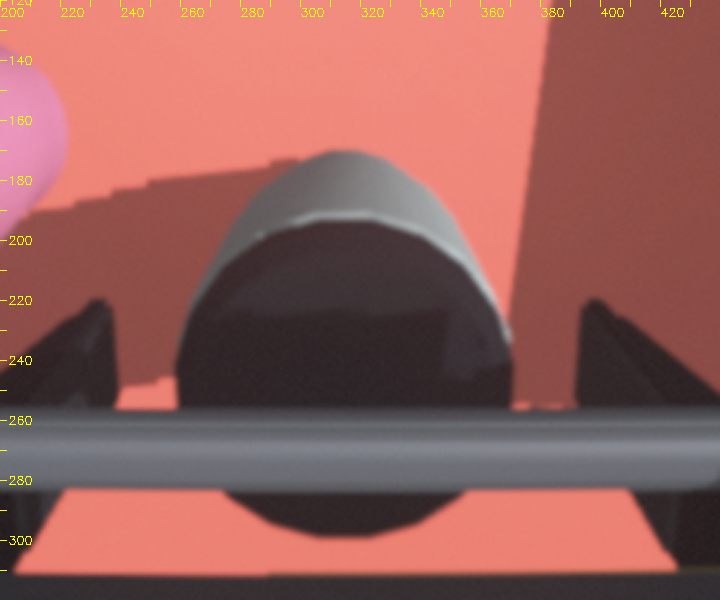

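Emit:
arm_command(plan=[[0, [0, 0, 2], [0, 0, 0]], [0, [0, 0, 0], [0, 0, 0]], [0, [0, 0, 0], [0, 0, 0]], [0, [0, 0, 0], [0, 0, 0]], [0, [0, 0, 0], [0, 0, 0]]])

```text
time_s: 24.65
tool_pos: [396.2, 328.6, 91.5]
tool_rot: [[-0.996, -0.092, 0.001], [-0.092, 0.996, 0.0], [-0.001, 0.0, -1.0]]
contact_force: [0.4, -1.2, 2.8]
gripper_width: 0.685
```

Emit:
arm_command(plan=[[0, [0, 0, -12], [0, 0, 0]], [0, [0, 0, -28], [0, 0, 0]], [0, [0, 0, -40], [0, 0, 0]], [0, [0, 0, -40], [0, 0, 0]], [0, [0, 0, -40], [0, 0, 0]], [0, [0, 0, -40], [0, 0, 0]], [0, [-6, -8, -30], [0, 0, 0]], [0, [-14, -19, -5], [0, 0, 0]], [0, [-23, -31, 0], [0, 0, 0]], [0, [-23, -31, 0], [0, 0, 0]], [0, [-23, -31, 0], [0, 0, 0]], [0, [-23, -31, 0], [0, 0, 0]], [0, [-23, -31, 0], [0, 0, 0]], [0, [-23, -31, 0], [0, 0, 0]], [0, [-23, -31, 0], [0, 0, 0]], [0, [-23, -31, 0], [0, 0, 0]], [0, [-23, -31, 0], [0, 0, 0]], [0, [-16, -20, 0], [0, 0, 0]], [0, [-8, -10.6, 0], [0, 0, 0]], [0, [0, 0, 0], [0, 0, 0]]])

```text
time_s: 27.15
tool_pos: [676.6, 16.2, 325.6]
tool_rot: [[-0.996, -0.091, -0.001], [-0.091, 0.996, 0.0], [0.001, 0.001, -1.0]]
contact_force: [-0.2, 0.1, -2.3]
gripper_width: 0.687
```

Run:
```python
from h import *
s=status.state();print(s["time_s"],s["tool_pos"],s["gripper_width"],s["contact_force"])
p=np.array(s["tool_pos"])[:2]-[686.4,-30.7];y=.092
print("cooler xy",np.cos(y)*p[0]+np.sin(y)*p[1],-np.sin(y)*p[0]+np.cos(y)*p[1])
c=cam("wrist");cv2.imwrite("pics/w20.png",c["frame"][:,:,::-1])
```

```text
27.15 [676.62  16.17 325.64] 0.6872613240910695 [-0.21  0.08 -2.33]
cooler xy -5.437538702342111 47.56780702588374
```

View pics/w20.png

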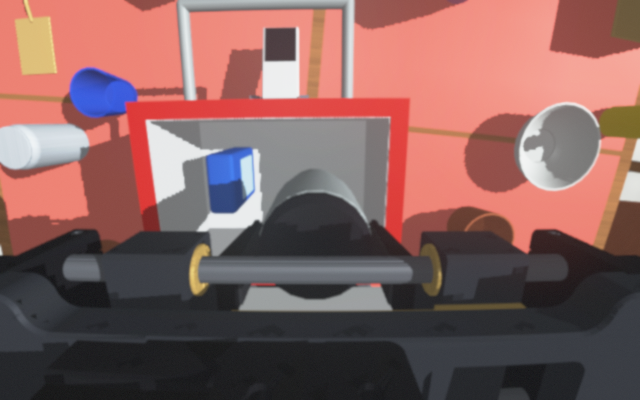

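Emit:
arm_command(plan=[[0, [0, 0, 20], [0, 0, 0]], [0, [0, 0, 30], [0, 0, 0]], [0, [0, 0, 35], [0, 0, 0]], [0, [0, 0, 35], [0, 0, 0]], [0, [0, 0, 25], [0, 0, 0]], [0, [0, 0, 12], [0, 0, 0]], [0, [0, 0, 3], [0, 0, 0]], [0, [0, 0, 2], [0, 0, 0]], [0, [0, 0, 1.5], [0, 0, 0]], [0, [0, 0, 0], [0, 0, 0]]])

```text
time_s: 28.45
tool_pos: [677.1, 16.3, 163.5]
tool_rot: [[-0.996, -0.092, 0.001], [-0.092, 0.996, -0.0], [-0.001, -0.0, -1.0]]
contact_force: [-0.0, 0.3, -3.0]
gripper_width: 0.688
```

Emit:
arm_command(plan=[[0, [0, 0, 1.2], [0, 0, 0]], [0, [0, 0, 1.2], [0, 0, 0]], [0, [0, 0, 1.2], [0, 0, 0]], [0, [0, 0, 0], [0, 0, 0]]])

```text
time_s: 28.95
tool_pos: [677.0, 16.4, 159.6]
tool_rot: [[-0.996, -0.092, 0.001], [-0.092, 0.996, -0.0], [-0.001, -0.0, -1.0]]
contact_force: [-0.1, 0.7, -0.4]
gripper_width: 0.684
```

Emit:
arm_command(plan=[[0, [0, 0, 0.8], [0, 0, 0]], [0.9, [0, 0, 0], [0, 0, 0]], [0.9, [0, 0, 0], [0, 0, 0]], [0.9, [0, 0, 0], [0, 0, 0]], [0.9, [0, 0, -10], [0, 0, 0]], [0.9, [0, 0, -30], [0, 0, 0]], [0.9, [0, 0, -40], [0, 0, 0]], [0.9, [0, 0, -45], [0, 0, 0]], [0.9, [0, 0, -30], [0, 0, 0]]])

```text
time_s: 30.08
tool_pos: [677.3, 16.4, 317.2]
tool_rot: [[-0.996, -0.092, 0.004], [-0.092, 0.996, -0.0], [-0.004, -0.001, -1.0]]
contact_force: [0.8, 0.5, 0.2]
gripper_width: 0.9
```

Run:
```python
from h import *
s=status.state();print(s["time_s"],s["tool_pos"],s["gripper_width"],s["contact_force"])
c=cam("wrist");cv2.imwrite("pics/w21.png",c["frame"][:,:,::-1])
```

```text
30.075 [677.32  16.36 317.23] 0.8995335136552147 [0.76 0.53 0.19]
```

View pics/w21.png

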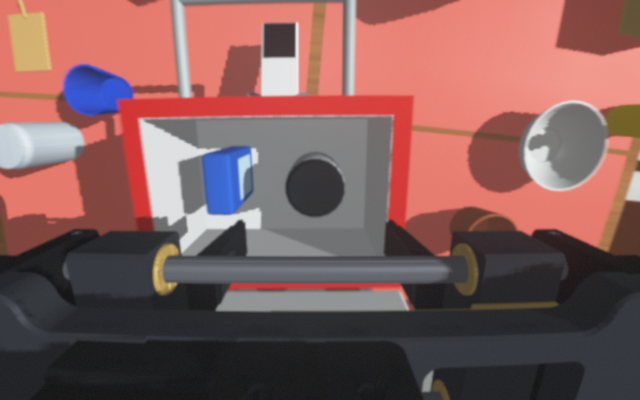

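Emit:
arm_command(plan=[[1, [15, -2.6, 0], [0, 0, 0]], [1, [33.7, -6.1, 0], [0, 0, 0]], [1, [33.7, -6.1, 0], [0, 0, 0]], [1, [33.7, -6.1, 0], [0, 0, 0]], [1, [33.7, -6.1, 0], [0, 0, 0]], [1, [33.7, -6.1, 0], [0, 0, 0]], [1, [33.7, -6.1, 10], [0, 0, 0]], [1, [33.7, -6.1, 20], [0, 0, 0]], [0.85, [18.7, -3.5, 30], [0, 0, 0]], [0.85, [0, 0, 20], [0, -8, 0]], [0.85, [0, 0, 0], [0, -8, 0]], [0.85, [0, 0, 0], [0, -8, 0]], [0.85, [0, 0, 0], [0, 0, 0]]])

```text
time_s: 31.75
tool_pos: [410.0, -56.8, 229.3]
tool_rot: [[-0.911, -0.089, 0.402], [-0.081, 0.996, 0.037], [-0.403, 0.001, -0.915]]
contact_force: [-0.6, 0.2, 0.7]
gripper_width: 0.848
```

Run:
```python
from h import *
s=status.state();Rt=np.array(s["tool_rot"]);p=np.array(s["tool_pos"])
print(s["time_s"],p,Rt,s["joint_pos"])
G=np.array([497.1,-49.5,36.4]);print("to grip, tool axes",Rt.T@(G-p))
c=cam("wrist");crop(c,200,120,440,320,3,"w22.png")
```

```text
31.75 [410.03 -56.81 229.27] [[-0.91 -0.09  0.4 ]
 [-0.08  1.    0.04]
 [-0.4   0.   -0.91]] [-0.41 -0.79  2.35  0.21  1.22 -2.11]
to grip, tool axes [ -2.13  -0.75 211.72]
```

View pics/w22.png

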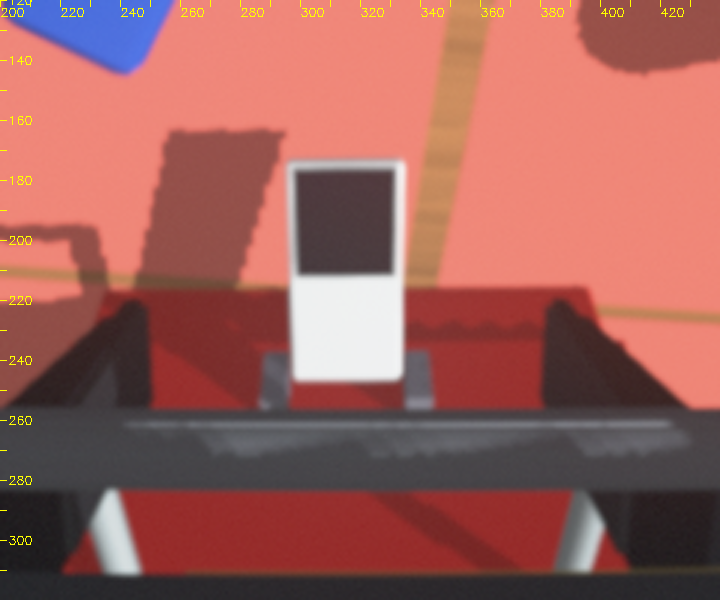

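Emit:
arm_command(plan=[[0.85, [-2.1, -0.7, 30], [0, 0, 0]], [0.85, [0, 0, 40], [0, 0, 0]], [0.85, [0, 0, 40], [0, 0, 0]], [0.85, [0, 0, 40], [0, 0, 0]], [0.85, [0, 0, 35], [0, 0, 0]], [0.85, [0, 0, 20], [0, 0, 0]], [0.85, [0, 0, 7], [0, 0, 0]], [0.85, [0, 0, 0], [0, 0, 0]]])

```text
time_s: 32.8
tool_pos: [500.6, -49.2, 39.8]
tool_rot: [[-0.91, -0.092, 0.403], [-0.084, 0.996, 0.038], [-0.405, 0.001, -0.914]]
contact_force: [0.1, -0.1, 0.4]
gripper_width: 0.85
```

Run:
```python
from h import *
s=status.state();print(s["time_s"],s["tool_pos"],s["contact_force"])
c=cam("wrist");crop(c,200,120,440,320,3,"w23.png")
```

```text
32.8 [500.58 -49.17  39.81] [ 0.09 -0.05  0.39]
```

View pics/w23.png

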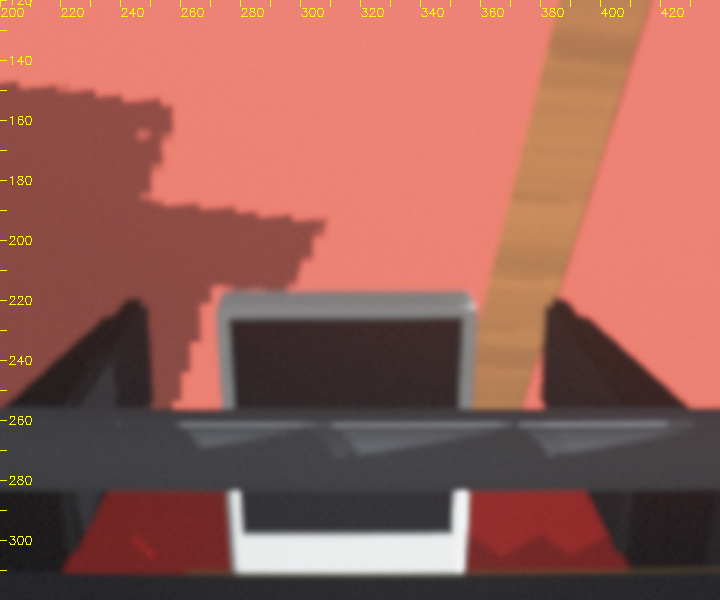

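Emit:
arm_command(plan=[[0.85, [4, 0, 2], [0, 0, 0]], [0, [0, 0, 0], [0, 0, 0]], [0, [0, 0, 0], [0, 0, 0]], [0, [0, 0, 0], [0, 0, 0]], [0, [0, 0, 0], [0, 0, 0]], [0, [0, 0, 0], [0, 0, 0]]])

```text
time_s: 33.6
tool_pos: [497.8, -49.5, 37.2]
tool_rot: [[-0.91, -0.092, 0.405], [-0.084, 0.996, 0.038], [-0.407, 0.001, -0.914]]
contact_force: [-2.2, 2.7, 3.3]
gripper_width: 0.523
```

Emit:
arm_command(plan=[[0, [-0.9, 0, -1.8], [0, 0, 0]], [0, [-0.9, 0, -1.8], [0, 0, 0]], [0, [-0.5, 0, -2.4], [0, -0.4, 0]], [0, [-0.5, 0, -2.4], [0, -0.4, 0]], [0, [-0.7, 0, -2.4], [0, -0.4, 0]], [0, [-0.7, 0, -2.4], [0, -0.4, 0]], [0, [-0.8, 0, -2.4], [0, -0.4, 0]], [0, [-0.8, 0, -2.4], [0, -0.4, 0]], [0, [-1.0, 0, -2.4], [0, -0.4, 0]], [0, [-1.0, 0, -2.4], [0, -0.4, 0]], [0, [-1.1, 0, -2.3], [0, -0.4, 0]], [0, [-1.1, 0, -2.3], [0, -0.4, 0]], [0, [-1.2, 0, -2.3], [0, -0.4, 0]], [0, [-1.2, 0, -2.3], [0, -0.4, 0]]])

```text
time_s: 35.35
tool_pos: [495.1, -49.8, 71.7]
tool_rot: [[-0.872, -0.091, 0.481], [-0.08, 0.996, 0.045], [-0.483, 0.001, -0.876]]
contact_force: [4.7, 5.3, -7.3]
gripper_width: 0.522
```

Run:
```python
from h import *
s=status.state();print(s["time_s"],s["tool_pos"],s["gripper_width"],s["contact_force"],s["torque"])
c=cam("side");crop(c,220,70,450,270,3,"s24.png")
```

```text
35.35 [495.15 -49.83  71.71] 0.5217989608964684 [ 4.66  5.35 -7.26] [0.69 0.36 0.48]
```

View pics/s24.png

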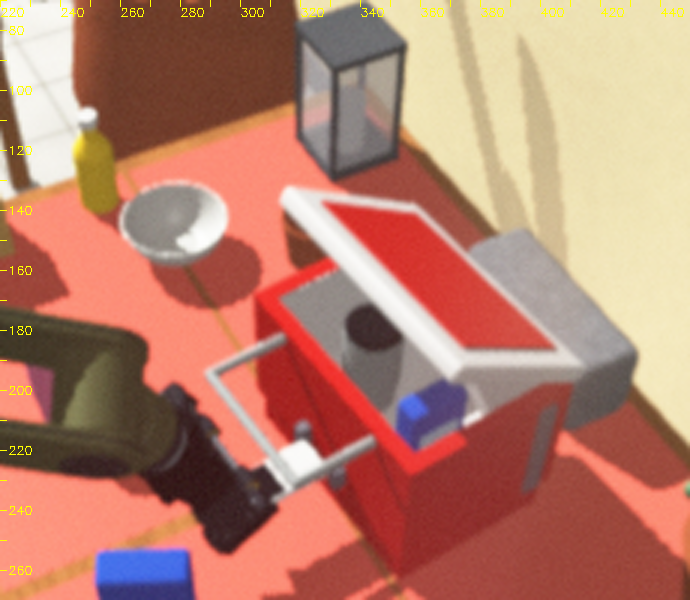

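Closing smoothly at about half way; continue.

Emit:
arm_command(plan=[[0, [-1.4, 0, -2.2], [0, -0.4, 0]], [0, [-1.4, 0, -2.2], [0, -0.4, 0]], [0, [-1.5, 0, -2.1], [0, -0.4, 0]], [0, [-1.5, 0, -2.1], [0, -0.4, 0]], [0, [-1.6, 0, -2.1], [0, -0.4, 0]], [0, [-1.6, 0, -2.1], [0, -0.4, 0]], [0, [-1.4, 0, -1.7], [0, -0.4, 0]], [0, [-1.2, 0, -1.4], [0, -0.4, 0]], [0, [-0.8, 0, -1.1], [0, 0, 0]], [0, [0, 0, 0], [0, 0, 0]]])

```text
time_s: 36.65
tool_pos: [496.9, -49.7, 91.3]
tool_rot: [[-0.844, -0.09, 0.528], [-0.076, 0.996, 0.049], [-0.53, 0.001, -0.848]]
contact_force: [13.3, 4.4, -15.7]
gripper_width: 0.525
```

Run:
```python
from h import *
s=status.state();print(s["time_s"],s["tool_pos"],s["gripper_width"],s["contact_force"],s["torque"])
c=cam("side");crop(c,220,110,450,270,3,"s25.png")
y=.092;R=np.array([[np.cos(y),-np.sin(y)],[np.sin(y),np.cos(y)]])
for a in (0,.1,.2):
  P=[]
  for yy in (142,-142):
      x=102-204*np.cos(a)+22*np.sin(a); z=211+204*np.sin(a)+22*np.cos(a)
      P.append(np.r_[R@[x,yy]+[686.4,-30.7],z])
  print(a,proj(c,np.array(P)).tolist())
```

```text
36.65 [496.91 -49.66  91.27] 0.5253822966055557 [ 13.3    4.35 -15.65] [ 0.43 -0.16  0.3 ]
0 [[301.9052487138525, 162.70665426584975], [355.31175334929054, 224.72256272089442]]
0.1 [[302.58667521063165, 157.76575515319448], [356.76338229569933, 219.90947261995257]]
0.2 [[303.84289277925245, 152.55792498516382], [358.84033663571506, 214.74388923379482]]
```

View pics/s25.png

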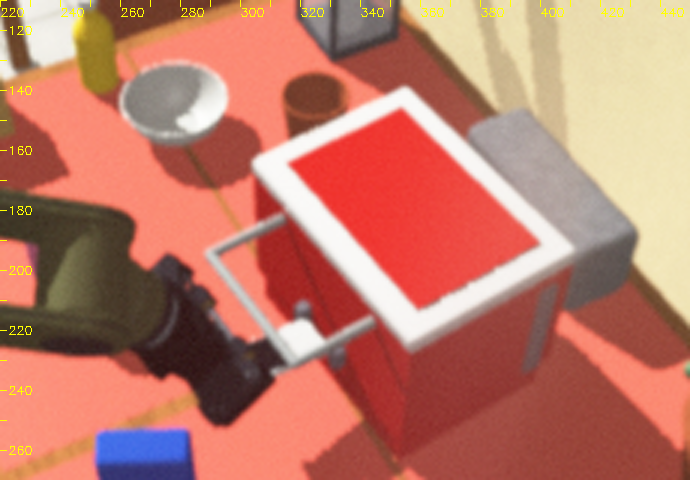

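Emit:
arm_command(plan=[[0.85, [0, 0, 0], [0, 0, 0]], [0.85, [0, 0, 0], [0, 0, 0]], [0.85, [0, 0, 0], [0, 0, 0]], [0.85, [0, 0, 0], [0, 0, 0]], [0.85, [0, 0, -15], [0, 0, 0]], [0.85, [0, 0, -30], [0, 0, 0]], [0.85, [0, 0, -40], [0, 0, 0]], [0.85, [0, 0, -40], [0, 0, 0]], [0.85, [0, 0, -30], [0, 8, 0]], [0.85, [0, 0, 0], [0, 8, 0]], [0.85, [0, 0, 0], [0, 8, 0]], [0.85, [0, 0, -20], [0, 8, 0]], [0.85, [0, 0, 0], [0, 0, 0]]])

```text
time_s: 38.33
tool_pos: [414.6, -57.6, 244.7]
tool_rot: [[-0.996, -0.093, 0.002], [-0.093, 0.996, -0.0], [-0.002, -0.0, -1.0]]
contact_force: [-0.0, -0.3, -0.3]
gripper_width: 0.851
```

Run:
```python
from h import *
s=status.state();print(s["time_s"],s["tool_pos"],s["gripper_width"],s["contact_force"])
c=cam("side");cv2.imwrite("pics/s26.png",c["frame"][:,:,::-1]);crop(c,270,110,420,250,4,"s26c.png")
c=cam("top");crop(c,130,90,510,300,2,"t26.png")
```

```text
38.325 [414.56 -57.62 244.67] 0.8511608085169138 [-0.03 -0.3  -0.25]
```

View pics/s26c.png

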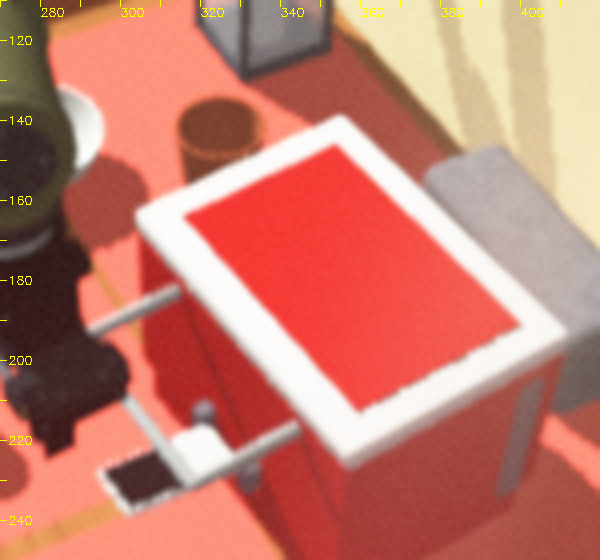

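View pics/t26.png

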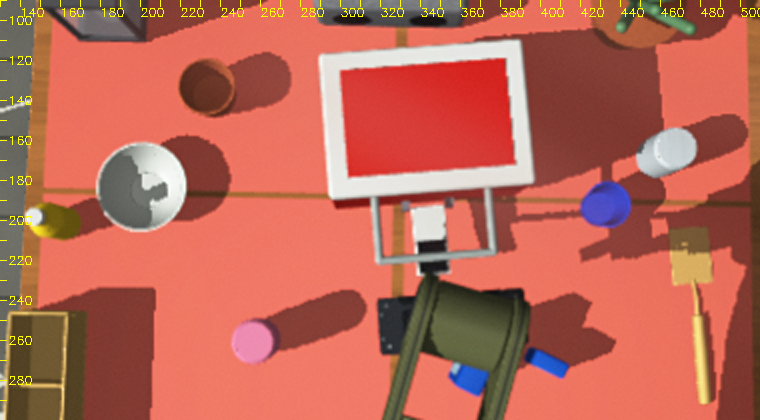

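Run:
```python
from workcell import job
print(job.finish_job())
```

```text
the job is handed in; nothing more can be done
None
```

I finished the job and handed it in at about 38 s of the 72 s limit; no verdict is reported.

**What I did**
- **Opening:** I slanted in under the rail, pinched the pedal by its side edges and pressed it down. The lid rose to about 1.62 rad, judged from the side picture.
- **Loading:** I stood the middle-sized freezer block and then the steel tumbler on the cooler floor. Each was lowered until the force reading showed contact before I let go.
- **Closing:** I gripped the pedal again and eased it up over about 3 s, until the force rose at the stop. Then I let go and backed the arm off.

**Last checks**
- **Lid and pedal:** in the side picture after release, the lid corner and the pedal corners are within a pixel of the starting picture. 0.1 rad of lid would show as about 5 pixels.
- **Tumbler and block:** I last saw both upright side by side in the open well, and again with the lid half shut. They could not be seen after that.
- **Bystanders:** all were in their starting places in the top picture.
- **Robot:** it was clear of everything, with the force near zero.

**What disagreed**
- **Fingertip reach:** the first pinch closed on nothing, with no contact felt. The fingers seemed to reach about 20 mm less far than stated. I went about 20 mm deeper, and that pinch held. I chose the depths of the later grasps with that in mind.
- **Block size:** it measured about 68 x 30 mm in the wrist picture against the stated 70 x 32 mm. The gripper closed on it at 31.6 mm, which fits 32 mm.

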